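Tip the used sample pots into the autoclave tray

TASK

Put every used sample pot that stands on the bench into the little two-wheeled barrow with the one already there, and pull the extraction knob fully out. Then, with the extraction on, wheel the barrow up to its stop and lift its handle so that the whole load tips forward over the wheels into the autoclave tray, and lower it by the handle, without letting go, until it stands on its feet on the dock again; only then push the knob fully home. All the pots must end in the tray, and the tube rack and the wash bottle are to be left alone.

Things in the scene. Friction and masses are not known exactly. Their poses are not given: they have to be found in the camera images.
- station: the fixed disposal station; origin on the bench under the middle of its wheel stop, own x from the dock to the tray (away from the robot), z up. Dock: deck 40 mm high from x=-316 to -4 mm, 270 mm wide; a kerb 12 mm above the deck at each side, inner faces y=+-121 mm. At its right a white box, x=-150 to -40, y=-275 to -175 mm, 90 mm high, with the extraction knob facing the robot
- wheel_stop (a point): middle of the top near edge of the wheel stop, a steel bar across the far end of the deck, 14 mm above the deck, at x=-4 mm in the station's frame. The barrow's wheels meet it with the axle at about x=-37 mm in the station's frame. The tray begins right behind it. Axes as the station's
- tray_edge (a point): the station's aluminium autoclave tray: middle of the near edge of its inner floor (floor 5 mm over the bench), 17 mm beyond the station's origin, axes as the station's; inside it reaches 192 mm from here in x and 149 mm to each side in y, 50 mm deep, with a clear shield 170 mm high round its left, right and far sides, open towards the dock
- damper (a joint): the extraction's push-pull knob: 0 = pushed home (off), 0.025 m = pulled fully out (on); it slides level along the station's -x (towards the robot), needs about 5 N and stays where it is left. It begins home
- damper_knob (a point): middle of the black round knob, 33 mm in diameter and 24 mm long along the station's x, 60 mm above the bench; its middle stands 40 mm in front of the box's face when home, 65 mm when out, on a 14 mm stem. Axes as the station's
- barrow: the loose stainless tip barrow, 0.9 kg, standing on the dock between the kerbs, wheels towards the tray, 30 to 60 mm short of the stop; origin at deck height (40 mm above the bench) under the axle, own x to the tray, z up. Two freely turning wheels of 90 mm diameter, axle 45 mm above the origin, outer faces y=+-116 mm. Two feet at x=-145 mm
- barrow_axle (a point): middle of the barrow's axle, 45 mm above the barrow's origin; it stands at about x=-37 mm in the station's frame when both wheels are against the stop. Axes as the barrow's
- barrow_pan (a point): middle of the flat floor of the barrow's pan, at x=-85, z=78 mm in the barrow's frame (118 mm above the bench), axes as the barrow's. The floor is 151 mm long in x and 180 mm wide between the side walls; walls 60 mm high at the back and sides; in front of the floor a lip rises 17 mm over 65 mm, and the pan is open there
- barrow_bar (a point): middle of the barrow's handle, a round 18 mm bar along the barrow's y, 160 mm long, at x=-215, z=100 mm in the barrow's frame (140 mm above the bench), 50 mm behind the pan. About 5 N lift it; the barrow swings about its axle and drops back on its feet if let go. Pots slide out at 50 to 65 degrees; at 60 degrees the bar is 300 mm above the bench and 60 mm behind the axle
- pot0: a used sample pot: white round pot 42 mm across with an eight-sided green screw cap 42 mm across its flats, 62 mm tall over all, about 55 g, closed; origin at its centre, 31 mm above its base, own z up through the cap. It stands ready in the barrow at the start
- pot1: a used sample pot: white round pot 42 mm across with an eight-sided green screw cap 42 mm across its flats, 62 mm tall over all, about 55 g, closed; origin at its centre, 31 mm above its base, own z up through the cap. If present it stands on the bench to the left of the dock
- pot2: a used sample pot: white round pot 42 mm across with an eight-sided green screw cap 42 mm across its flats, 62 mm tall over all, about 55 g, closed; origin at its centre, 31 mm above its base, own z up through the cap. If present it stands on the bench to the left of the dock
- pot3: a used sample pot: white round pot 42 mm across with an eight-sided green screw cap 42 mm across its flats, 62 mm tall over all, about 55 g, closed; origin at its centre, 31 mm above its base, own z up through the cap. If present it stands on the bench to the left of the dock
- pot4: a used sample pot: white round pot 42 mm across with an eight-sided green screw cap 42 mm across its flats, 62 mm tall over all, about 55 g, closed; origin at its centre, 31 mm above its base, own z up through the cap. If present it stands on the bench to the left of the dock
- pot5: a used sample pot: white round pot 42 mm across with an eight-sided green screw cap 42 mm across its flats, 62 mm tall over all, about 55 g, closed; origin at its centre, 31 mm above its base, own z up through the cap. If present it stands on the bench to the left of the dock
- pot6: a used sample pot: white round pot 42 mm across with an eight-sided green screw cap 42 mm across its flats, 62 mm tall over all, about 55 g, closed; origin at its centre, 31 mm above its base, own z up through the cap. If present it stands on the bench to the left of the dock
- tube_rack: bystander: blue wire rack with three tubes, 105 x 205 x 116 mm, on the right; origin under its centre
- wash_bottle: bystander: white wash bottle with a green cap, 68 mm across, 175 mm tall, at the right between the rack and the stirrer; origin under its centre
Mind the look-alikes: they are no part of the job. Leave any pink, red or yellow look-alike of the pot0 alone.

How it is judged:
On the way, in this order (a step that is already met when the one before it is completed fails the run):
1. all the pots lie in the standing barrow and the extraction knob is pulled out (x of pot0 in the frame of barrow between -0.165 and 0.045 m and y of pot0 in the frame of barrow between -0.092 and 0.092 m and z of pot0 in the frame of barrow between 0.085 and 0.19 m and linear speed of each of pot0, pot1, pot2, pot3, pot4, pot5, pot6 below 0.05 m/s and x of pot1 in the frame of barrow between -0.165 and 0.045 m and y of pot1 in the frame of barrow between -0.092 and 0.092 m and z of pot1 in the frame of barrow between 0.085 and 0.19 m and x of pot2 in the frame of barrow between -0.165 and 0.045 m and y of pot2 in the frame of barrow between -0.092 and 0.092 m and z of pot2 in the frame of barrow between 0.085 and 0.19 m and x of pot3 in the frame of barrow between -0.165 and 0.045 m and y of pot3 in the frame of barrow between -0.092 and 0.092 m and z of pot3 in the frame of barrow between 0.085 and 0.19 m and x of pot4 in the frame of barrow between -0.165 and 0.045 m and y of pot4 in the frame of barrow between -0.092 and 0.092 m and z of pot4 in the frame of barrow between 0.085 and 0.19 m and x of pot5 in the frame of barrow between -0.165 and 0.045 m and y of pot5 in the frame of barrow between -0.092 and 0.092 m and z of pot5 in the frame of barrow between 0.085 and 0.19 m and x of pot6 in the frame of barrow between -0.165 and 0.045 m and y of pot6 in the frame of barrow between -0.092 and 0.092 m and z of pot6 in the frame of barrow between 0.085 and 0.19 m and value of joint damper above 0.019 m and angle between barrow's own z axis and vertical below 0.15 rad), for 0.2 s.
2. with the extraction on, the barrow is tipped forward by 35 degrees or more with its wheels near the stop (axle within 23 mm of where the wheels meet it) (value of joint damper above 0.019 m and angle between barrow's own z axis and vertical above 0.6 rad and x of barrow_axle in the frame of station above -0.06 m), for 0.2 s.
3. with the extraction still on, the barrow is lowered to its feet with the fingers still on it (value of joint damper above 0.019 m and angle between barrow's own z axis and vertical below 0.08 rad and contact force between the fingers and barrow above 0.2 N), for 0.1 s.
At the end, for the whole second after the job is handed in: all pots that were there lie at rest inside the autoclave tray, the barrow stands released on its wheels and feet on the dock between the kerbs (tilt under 3.4 degrees), and the knob is pushed home to within 4 mm; released (x of pot0 in the frame of tray_edge between 0 and 0.195 m and y of pot0 in the frame of tray_edge between -0.152 and 0.152 m and z of pot0 in the frame of tray_edge between 0 and 0.12 m and linear speed of each of pot0, pot1, pot2, pot3, pot4, pot5, pot6 below 0.05 m/s and x of pot1 in the frame of tray_edge between 0 and 0.195 m and y of pot1 in the frame of tray_edge between -0.152 and 0.152 m and z of pot1 in the frame of tray_edge between 0 and 0.12 m and x of pot2 in the frame of tray_edge between 0 and 0.195 m and y of pot2 in the frame of tray_edge between -0.152 and 0.152 m and z of pot2 in the frame of tray_edge between 0 and 0.12 m and x of pot3 in the frame of tray_edge between 0 and 0.195 m and y of pot3 in the frame of tray_edge between -0.152 and 0.152 m and z of pot3 in the frame of tray_edge between 0 and 0.12 m and x of pot4 in the frame of tray_edge between 0 and 0.195 m and y of pot4 in the frame of tray_edge between -0.152 and 0.152 m and z of pot4 in the frame of tray_edge between 0 and 0.12 m and x of pot5 in the frame of tray_edge between 0 and 0.195 m and y of pot5 in the frame of tray_edge between -0.152 and 0.152 m and z of pot5 in the frame of tray_edge between 0 and 0.12 m and x of pot6 in the frame of tray_edge between 0 and 0.195 m and y of pot6 in the frame of tray_edge between -0.152 and 0.152 m and z of pot6 in the frame of tray_edge between 0 and 0.12 m and angle between barrow's own z axis and vertical below 0.06 rad and z of barrow in the frame of station between 0.03 and 0.05 m and y of barrow in the frame of station between -0.02 and 0.02 m and value of joint damper below 0.004 m and linear speed of barrow below 0.03 m/s); the robot touches nothing.
It fails at once if the barrow is tipped by more than 26 degrees while the extraction knob is not pulled out (angle between barrow's own z axis and vertical above 0.45 rad and value of joint damper below 0.015 m).
It fails at once if the tube rack or the wash bottle is moved more than 30 mm (distance of any of tube_rack, wash_bottle from where it was at the start of the episode above 0.03 m).
Of pot1, pot2, pot3, pot4, pot5, pot6 only 3 to 5 are there at a start; the rules pass over those that are not, and their reading is None.
At some moment in a run one of pot1, pot2, pot3, pot4, pot5, pot6 may be knocked a few centimetres aside while the robot is not near it.
Once in a run the grip may slacken for a moment while it holds something.
It also fails if it takes over 210 s, if anything falls off the work surface, if the arm or the gripper's body presses on something with over 40 N, if the wrist force passes 120 N, or if a joint passes its speed limit or range.

ROBOT

A 6-joint arm with a two-finger parallel gripper is mounted at the origin on the work surface. World frame = base frame: x ahead of the robot, y to its left, z up, the work surface at z = 0. Lengths are in m, angles in rad, forces in N, time in s.
With the tool pointing down it reaches from about 0.375 to 0.975 m from the base axis. Payload 3.8 kg.
Tool frame: the origin (TCP) lies at the very end of the fingers, on their centre line; the grasp point (between the pads) lies 19 mm behind it; z points along the fingers, y is the direction in which the jaws open and shut (so a half turn about z gives the same grasp; the last joint's range is limited). The gripper opens to 85 mm and grips with 20 to 120 N. Pads are 22 mm wide; open, the fingers measure 114 mm over their backs; the gripper's body (76 mm by 85 mm) begins 54 mm behind the grasp point. The pads swing forward as they close: fully open they stand 13 mm farther back than shut.
Start: joints at [-1.321, 0.264, 1.604, -0, 1.274, -0.037], TCP at [0.191, -0.647, 0.231] pointing down, gripper open.
Joint ranges: [-2.63, 2.63], [-0.94, 2.18], [0.31, 2.57], [-1.31, 4.45], [0, 2.66], [-2.55, 2.55]. Speed limits (rad/s): [2.57, 2.57, 3.14, 3.14, 3.14, 3.14].

INTERFACE

Orientations are given as a rotation vector (axis times angle).
In Python, from workcell import status, read_camera, camera_info, order gives the robot as it stands.
- The arm moves only by the tool move_arm, never from a script. Its argument "deltas" is a list of rows, each a list of 3 entries, a list of its own where there are three numbers: the turn, a rotation vector about the world's x, y, z as a fraction of full scale, then the shift along the world's x, y, z as a fraction of full scale, then the closure, from -1 (fully open) to 1 (shut), so that 0 is half open. A call has 1 to 20 rows; each row is the pose to reach, as a shift and turn from the pose commanded when the call began; what a row does not reach only later rows make up. Full scale, the value 1, is 0.1 m for a shift and pi/2 rad for a turn. A row lasts 1/8 s, in which the tool goes at most 62.5 mm and 10.7 degrees, less where a joint would pass 70% of its speed; a pose out of reach is approached as far as the arm can. A call with a number of a shift or a turn outside -1 to 1 is refused whole. A call with a gripper value outside its range is refused whole. The fingers move at their own pace and stop on an object; "grip_force" is the grip in N (left out, the last holds). Time passes only in rows, so rows that repeat a pose let the fingers close. It gives the time, the measured TCP pose, the force and the opening at its end, in the units of the state.
- status.read_state(): the state, without advancing time (a new reading comes with each control period).
- read_camera(name): name is "side" or "top" or "wrist"; returns (picture, depth): 420x560x3 uint8, red, green, blue; 420x560 float32, m along the optical axis (not along the pixel's ray), 0 where there is no reading.
- camera_info(name): a dict with "K" (3x3 intrinsics, pixels), "D" ([k1, k2, p1, p2, k3] as OpenCV has them; the pictures are not rectified), "R" (3x3) and "t" (3): a world point X has camera coordinates R X + t. Camera axes: x right, y down, z forward; pixel columns grow to the right and rows downward; lengths in m; the calibration is good to about 2 mm. A picture is of the moment at which its call begins: read the wrist's pose just before it. camera_info takes no time and is no camera call; for the wrist camera it gives the pose at the moment of the call.
- order.finish_job(): hands the job in, once; it reports no verdict.
The state is a dict: "time": time; "q": joint angles; "joint_vel": joint speeds; "joint_torque": joint torques, N m; "tool_pos": TCP position; "tcp_rot": TCP orientation; "wrist_force": force on the tool from outside, world axes, zero at the start; "torque": the same for the moment, N m; "width": opening from 0.0 (shut) to 1.0 (fully open).
Only numpy, scipy, OpenCV 4.12 (cv2) and the standard library are available. Lean on these libraries where they do the work, as an engineer would, in place of code of your own. Each camera call takes 0.05 s, during which the arm holds its last target. There are 200 camera calls.

## Working session

There is one attempt and no reset: what is moved stays moved. The work goes in short steps, Python scripts to look and compute and a tool call to move; the robot and the scene stay as the last step left them, time stands still between calls to the robot, and variables do not carry over. Pictures are saved under pics/ and viewed, about 12 in all and at most 16, crops included, and the job is handed in when it is done.

Besides the shell and the picture viewer there is one more tool, called by a JSON object that holds its "name" and its "arguments", one argument or row to a line. move_arm: Moves the arm, as the interface text tells. Its arguments: {"type":"object","properties":{"deltas":{"type":"array","items":{"type":"array"}},"grip_force":{"type":"number"}},"required":["deltas"]}

```bash
mkdir -p pics; ls
cat > h.py <<'E'
import numpy as np, cv2
from workcell import status, read_camera, camera_info, order
def shot(name,fn=None):
    ci=camera_info(name); im,d=read_camera(name)
    if fn: cv2.imwrite('pics/'+fn,im[:,:,::-1])
    return im,d,ci
def cloud(d,ci):
    K=np.array(ci['K'],float);D=np.array(ci['D'],float);R=np.array(ci['R']);t=np.array(ci['t'])
    h,w=d.shape; v,u=np.mgrid[:h,:w]
    p=cv2.undistortPoints(np.stack([u,v],-1).reshape(-1,1,2).astype(np.float64),K,D).reshape(h,w,2)
    c=np.dstack([p[...,0]*d,p[...,1]*d,d])
    X=(c-t)@R
    X[d==0]=np.nan
    return X
E
python3 - <<'E'
from h import *
s=status.read_state();print({k:np.round(v,3).tolist() for k,v in s.items()})
for n in('top','side'):
    im,d,ci=shot(n,n+'0.png'); X=cloud(d,ci); np.savez(n+'0.npz',im=im,X=X)
    print(n,np.round(-np.array(ci['R']).T@ci['t'],3))
E
```

```text
pics
{'time': 0.0, 'q': [-1.321, 0.265, 1.605, -0.0, 1.274, -0.037], 'joint_vel': [-0.0, 0.0, -0.001, 0.0, 0.0, -0.001], 'joint_torque': [-0.001, -51.512, -36.731, -0.0, 0.013, 0.0], 'tool_pos': [0.191, -0.647, 0.23], 'tcp_rot': [-3.107, -0.449, 0.0], 'wrist_force': [-0.4, 0.063, 0.382], 'torque': [-0.001, -0.004, -0.036], 'width': 0.998}
top [ 0.427 -0.083  1.452]
side [-0.094  0.725  0.733]
```

View pics/top0.png

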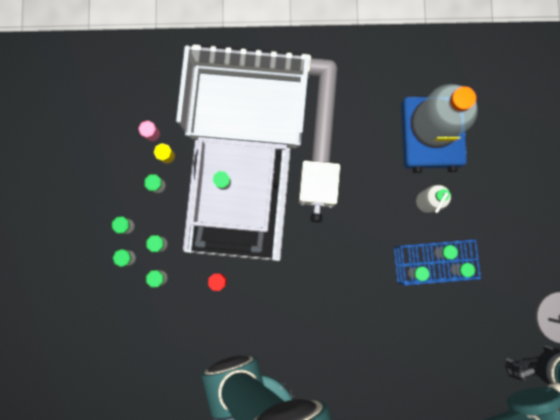

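View pics/side0.png

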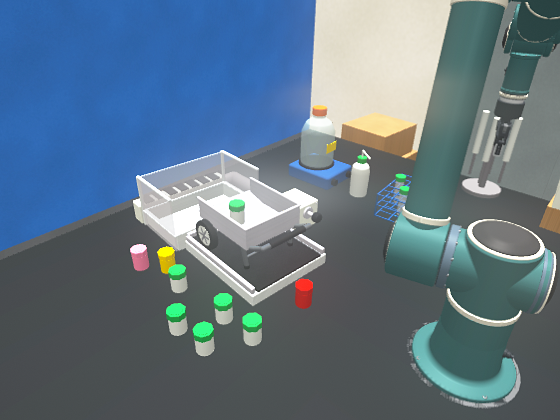

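The top view shows five green pots on the bench at (153,183), (120,225), (122,258), (154,243) and (154,279), and one in the barrow at (222,180). The knob is at about (317,213). The look-alikes are red at (217,282), yellow at (163,152) and pink at (148,129).

Run:
```python
from h import *
f=np.load('top0.npz');im=f['im'].astype(int);X=f['X']
hsv=cv2.cvtColor(f['im'],cv2.COLOR_RGB2HSV)
m=((hsv[...,0]>50)&(hsv[...,0]<80)&(hsv[...,1]>120)).astype(np.uint8)
def blobs(m,l):
    n,lab,st,c=cv2.connectedComponentsWithStats(m)
    for i in range(1,n):
        if st[i,4]>40:
            P=X[lab==i];z=np.nanmedian(P[:,2]);Q=P[abs(P[:,2]-z)<.01]
            print(l,c[i].round(),st[i,4],np.round([*( (np.nanmax(Q[:,:2],0)+np.nanmin(Q[:,:2],0))/2),z],3),np.round(np.nanmedian(Q,0),3))
blobs(m,'green')
for l,a,b in(('yel',22,35),('red',0,6),('pink',150,178)):
    blobs(((hsv[...,0]>=a)&(hsv[...,0]<=b)&(hsv[...,1]>80)&(hsv[...,2]>120)).astype(np.uint8),l)
# box top
def rect(mask,l):
    mask=cv2.morphologyEx(mask.astype(np.uint8),cv2.MORPH_OPEN,np.ones((3,3)))
    n,lab,st,c=cv2.connectedComponentsWithStats(mask); i=1+st[1:,4].argmax()
    P=X[lab==i][:,:2].astype(np.float32); r=cv2.minAreaRect(P); print(l,st[i],np.round(r[0],4),np.round(r[1],4),round(r[2],2)); print(np.round(cv2.boxPoints(r),3).tolist())
x,y,z=X[...,0],X[...,1],X[...,2]
v,u=np.mgrid[:420,:560]
rect((u>295)&(u<345)&(v>155)&(v<215)&(abs(z-.09)<.008),'box')
rect((u>290)&(u<345)&(v>203)&(v<225)&(abs(z-.07)<.02),'knob')
# pan floor, tray floor, deck
rect((u>170)&(u<310)&(v>130)&(v<250)&(abs(z-.118)<.006),'pan')
rect((u>170)&(u<310)&(v>40)&(v<150)&(abs(z-.005)<.006)&(im.min(2)>120),'tray')
rect((u>170)&(u<310)&(v>140)&(v<270)&(abs(z-.178)<.008),'panrim')
rect((u>170)&(u<310)&(v>140)&(v<270)&(abs(z-.052)<.006),'kerbs')
for v0 in range(225,258,3): print(v0,np.round(X[v0,205:265:12,2],3), np.round(X[v0,235,:2],3))
```

```text
green [221. 179.] 194 [0.629 0.07  0.18 ] [0.63 0.07 0.18]
green [152. 182.] 242 [0.644 0.273 0.061] [0.644 0.272 0.062]
green [441. 194.] 62 [ 0.584 -0.5    0.15 ] [ 0.586 -0.495  0.15 ]
green [120. 225.] 252 [0.527 0.362 0.061] [0.528 0.362 0.062]
green [154. 243.] 242 [0.474 0.268 0.062] [0.474 0.267 0.062]
green [450. 252.] 175 [ 0.437 -0.523  0.115] [ 0.435 -0.522  0.116]
green [121. 257.] 250 [0.438 0.357 0.062] [0.437 0.357 0.062]
green [467. 269.] 178 [ 0.389 -0.565  0.116] [ 0.389 -0.565  0.117]
green [421. 273.] 166 [ 0.381 -0.447  0.116] [ 0.382 -0.446  0.117]
green [154. 278.] 248 [0.378 0.267 0.062] [0.379 0.266 0.063]
yel [447. 138.] 85 [ 0.735 -0.52   0.153] [ 0.733 -0.516  0.154]
yel [163. 152.] 282 [0.73  0.247 0.06 ] [0.729 0.246 0.062]
red [216. 282.] 263 [0.367 0.099 0.061] [0.368 0.099 0.063]
pink [149. 130.] 128 [0.791 0.287 0.044] [0.781 0.278 0.045]
box [ 300  161   39   43 1438] [ 0.6322 -0.1864] [0.0996 0.1106] 84.07
[[0.5720000267028809, -0.23000000417232513], [0.6819999814033508, -0.24199999868869781], [0.6919999718666077, -0.14300000667572021], [0.5820000
[... 1103 characters left out ...]
999749660492], [0.6779999732971191, -0.0989999994635582], [0.6790000200271606, -0.08699999749660492], [0.5740000009536743, -0.07599999755620956]]
225 [0.179 0.185 0.183 0.117 0.118] [0.512 0.035]
228 [0.041 0.037 0.042 0.185 0.185] [0.505 0.035]
231 [0.035 0.037 0.04  0.041 0.043] [0.504 0.048]
234 [0.04  0.036 0.038 0.038 0.037] [0.497 0.048]
237 [0.041 0.044 0.039 0.041 0.038] [0.488 0.048]
240 [0.034 0.032 0.039 0.042 0.037] [0.48  0.048]
243 [0.146 0.149 0.146 0.04  0.041] [0.471 0.048]
246 [0.148 0.146 0.147 0.152 0.148] [0.46  0.038]
249 [0.039 0.039 0.146 0.146 0.142] [0.453 0.038]
252 [0.042 0.044 0.043 0.039 0.041] [0.446 0.049]
255 [-0.006 -0.003  0.035  0.044  0.046] [0.438 0.049]
```

Run:
```python
import cv2
a=cv2.imread('pics/top0.png')[120:290,110:350]; cv2.imwrite('pics/c1.png',cv2.resize(a,None,fx=3.3,fy=3.3,interpolation=cv2.INTER_CUBIC))
```

```text
(no output)
```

View pics/c1.png

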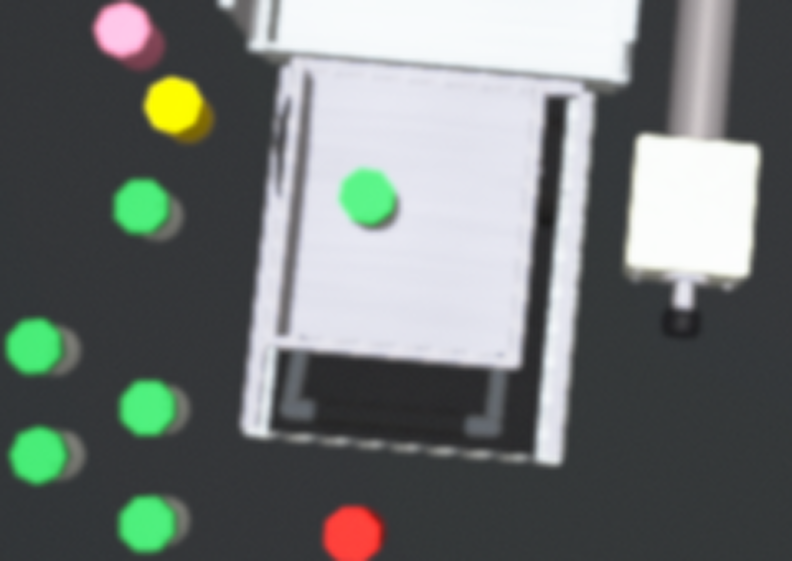

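{"name": "move_arm", "arguments": {
  "deltas": [
    [[0,0,-0.1],[0.35,0.47,0],-1],
    [[0,0,-0.2],[0.7,0.94,0],-1],
    [[0,0,-0.251],[0.7,0.94,0],-1]
  ],
  "grip_force": 60
}}

```text
time: 0.48
tool_pos: [0.263, -0.5498, 0.2305]
tcp_rot: [-3.134, 0.168, 0.0]
wrist_force: [0.8, -0.2, 0.6]
width: 1.003
```

{"name": "move_arm", "arguments": {
  "deltas": [
    [[0,0,0],[0.35,0.47,0],-1],
    [[0,0,0],[0.7,0.94,0],-1]
  ]
}}

```text
time: 0.72
tool_pos: [0.3313, -0.4582, 0.2307]
tcp_rot: [-3.136, 0.171, 0.0]
wrist_force: [0.0, 0.4, 0.0]
width: 1.005
```

{"name": "move_arm", "arguments": {
  "deltas": [
    [[0,0,0],[0.35,0.47,0],-1],
    [[0,0,0],[0.7,0.94,0],-1]
  ]
}}

```text
time: 0.98
tool_pos: [0.4015, -0.3636, 0.2309]
tcp_rot: [-3.137, 0.169, 0.0]
wrist_force: [0.7, 0.3, -0.8]
width: 1.0
```

{"name": "move_arm", "arguments": {
  "deltas": [
    [[0,0,0],[0.35,0.47,0],-1],
    [[0,0,0],[0.7,0.94,0],-1]
  ]
}}

```text
time: 1.23
tool_pos: [0.4716, -0.2696, 0.2309]
tcp_rot: [-3.137, 0.169, 0.0]
wrist_force: [0.6, -0.7, 0.1]
width: 0.999
```

{"name": "move_arm", "arguments": {
  "deltas": [
    [[0,0,0],[0.35,0.47,0],-1],
    [[0,0,0],[0.67,0.95,-0.5],-1],
    [[0,0,0],[0.67,0.95,-0.5],-1],
    [[0,0,0],[0.67,0.95,-0.5],-1]
  ]
}}

```text
time: 1.72
tool_pos: [0.5371, -0.1758, 0.1799]
tcp_rot: [-3.137, 0.166, 0.005]
wrist_force: [1.1, -0.7, 0.2]
width: 0.997
```

{"name": "move_arm", "arguments": {
  "deltas": [
    [[0,0,0],[0,0,-0.5],-1],
    [[0,0,0],[0,0,-1],-1]
  ]
}}

```text
time: 1.98
tool_pos: [0.5393, -0.1789, 0.0828]
tcp_rot: [3.135, -0.171, 0.008]
wrist_force: [-0.0, 0.1, -1.7]
width: 0.999
```

{"name": "move_arm", "arguments": {
  "deltas": [
    [[0,0,0],[0,0,-0.38],-1],
    [[0,0,0],[0,0,-0.38],1],
    [[0,0,0],[0,0,-0.38],1],
    [[0,0,0],[0,0,-0.38],1],
    [[0,0,0],[0,0,-0.38],1],
    [[0,0,0],[0,0,-0.38],1],
    [[0,0,0],[0,0,-0.38],1]
  ]
}}

```text
time: 2.85
tool_pos: [0.5401, -0.1766, 0.0467]
tcp_rot: [3.137, -0.17, 0.007]
wrist_force: [-1.7, 2.0, 5.0]
width: 0.361
```

{"name": "move_arm", "arguments": {
  "deltas": [
    [[0,0,0],[-0.1,0.011,0],1],
    [[0,0,0],[-0.2,0.022,0],1],
    [[0,0,0],[-0.25,0.027,0],1],
    [[0,0,0],[-0.28,0.03,0],1],
    [[0,0,0],[-0.28,0.03,0],1]
  ]
}}

```text
time: 3.48
tool_pos: [0.5152, -0.1739, 0.0468]
tcp_rot: [3.136, -0.171, 0.018]
wrist_force: [8.8, 3.5, -1.6]
width: 0.353
```

{"name": "move_arm", "arguments": {
  "deltas": [
    [[0,0,0],[-0.05,0.005,0],1],
    [[0,0,0],[-0.05,0.005,0],1]
  ]
}}

```text
time: 3.72
tool_pos: [0.5152, -0.174, 0.0471]
tcp_rot: [3.134, -0.172, 0.035]
wrist_force: [22.7, 3.4, -13.5]
width: 0.355
```

{"name": "move_arm", "arguments": {
  "deltas": [
    [[0,0,0],[0,0,0],-1],
    [[0,0,0],[0,0,0],-1],
    [[0,0,0],[0,0,0],-1],
    [[0,0,0],[0,0,0],-1],
    [[0,0,0],[0,0,0.5],-1],
    [[0,0,0],[0,0,1],-1]
  ]
}}

```text
time: 4.47
tool_pos: [0.5038, -0.1727, 0.1434]
tcp_rot: [-3.136, 0.169, 0.004]
wrist_force: [1.0, 0.1, 0.6]
width: 1.003
```

{"name": "move_arm", "arguments": {
  "deltas": [
    [[0,0,0.1],[0,0.5,0.5],-1],
    [[0,0,0.2],[0,1,1],-1]
  ]
}}

```text
time: 4.72
tool_pos: [0.5046, -0.0841, 0.2332]
tcp_rot: [3.124, 0.329, 0.001]
wrist_force: [0.7, 0.7, -0.5]
width: 1.0
```

Run:
```python
from h import *
im,d,ci=shot('top','top1.png');X=cloud(d,ci)
v,u=np.mgrid[:420,:560];z=X[...,2]
m=(u>290)&(u<345)&(v>203)&(v<245)&(abs(z-.07)<.02)
P=X[m]; e=np.array([.994,-.109]); s=P[:,:2]@e; print('knob x min',np.percentile(s,[1,50,99]), P[s<s.min()+.01].mean(0))
hsv=cv2.cvtColor(im,cv2.COLOR_RGB2HSV)
m=((hsv[...,0]>50)&(hsv[...,0]<80)&(hsv[...,1]>120)).astype(np.uint8)
n,lab,st,c=cv2.connectedComponentsWithStats(m)
for i in range(1,n):
    if st[i,4]>40: print(c[i].round(),np.round(np.nanmedian(X[lab==i],0),3))
```

```text
knob x min [0.52238321 0.59166135 0.59460767] [ 0.50737787 -0.18764214  0.06595154]
[221. 179.] [0.629 0.069 0.18 ]
[152. 182.] [0.644 0.276 0.061]
[441. 194.] [ 0.587 -0.495  0.151]
[120. 225.] [0.528 0.365 0.062]
[154. 243.] [0.474 0.27  0.062]
[450. 252.] [ 0.435 -0.524  0.116]
[121. 257.] [0.437 0.361 0.062]
[467. 269.] [ 0.388 -0.566  0.116]
[422. 273.] [ 0.382 -0.447  0.116]
[154. 278.] [0.378 0.27  0.061]
```

{"name": "move_arm", "arguments": {
  "deltas": [
    [[0,0,0.1],[0,0.45,0],-1],
    [[0,0,0.2],[0,0.9,0],-1]
  ]
}}

```text
time: 5.03
tool_pos: [0.5049, 0.0062, 0.2321]
tcp_rot: [3.034, 0.814, 0.002]
wrist_force: [0.4, -0.4, 0.2]
width: 0.999
```

{"name": "move_arm", "arguments": {
  "deltas": [
    [[0,0,0.1],[0,0.45,0],-1],
    [[0,0,0.2],[0,0.9,0],-1]
  ]
}}

```text
time: 5.28
tool_pos: [0.5046, 0.0965, 0.2315]
tcp_rot: [2.869, 1.28, -0.0]
wrist_force: [1.3, 0.1, 0.7]
width: 1.0
```

{"name": "move_arm", "arguments": {
  "deltas": [
    [[0,0,0.1],[0,0.45,0],-1],
    [[0,0,0.2],[-0.1,0.9,0],-1]
  ]
}}

```text
time: 5.52
tool_pos: [0.495, 0.1867, 0.2314]
tcp_rot: [2.633, 1.713, 0.0]
wrist_force: [0.6, -0.2, -1.6]
width: 1.0
```

{"name": "move_arm", "arguments": {
  "deltas": [
    [[0,0,0.1],[-0.1,0.4,0],-1],
    [[0,0,0.2],[-0.2,0.8,0],-1],
    [[0,0,0.2],[-0.2,0.8,0],-1],
    [[0,0,0.2],[-0.2,0.8,0],-1]
  ]
}}

```text
time: 6.02
tool_pos: [0.4748, 0.2649, 0.2313]
tcp_rot: [2.338, 2.098, -0.001]
wrist_force: [0.5, -1.4, -0.8]
width: 0.996
```

```bash
cat > pots.py <<'E'
from h import *
def go(n='wrist',fn=None):
    print(np.round(status.read_state()['tool_pos'],4),np.round(status.read_state()['q'],2))
    im,d,ci=shot(n,fn);X=cloud(d,ci)
    hsv=cv2.cvtColor(im,cv2.COLOR_RGB2HSV)
    m=((hsv[...,0]>50)&(hsv[...,0]<80)&(hsv[...,1]>120)).astype(np.uint8)
    n,lab,st,c=cv2.connectedComponentsWithStats(m)
    for i in range(1,n):
        P=X[lab==i]
        if st[i,4]>40 and np.nanmedian(P[:,1])>-.3:
            z=np.nanmedian(P[:,2]);Q=P[P[:,2]>z-.006];print(c[i].round(),st[i,4],'mid',np.round((np.nanmax(Q,0)+np.nanmin(Q,0))/2,3),'med',np.round(np.nanmedian(P,0),3))
if __name__=='__main__':
    import sys; go(*sys.argv[1:])
E
python3 pots.py wrist w1.png
```

```text
[0.4748 0.2649 0.2313] [ 0.46  0.02  1.88 -0.    1.24  0.57]
[220.  99.] 141 mid [0.432 0.36  0.061] med [0.421 0.365 0.061]
[448. 164.] 1757 mid [0.644 0.276 0.06 ] med [0.642 0.278 0.062]
[280. 173.] 72 mid [0.474 0.284 0.058] med [0.475 0.289 0.059]
[191. 198.] 1476 mid [0.379 0.269 0.06 ] med [0.38  0.27  0.062]
[464. 414.] 183 mid [0.575 0.159 0.232] med [0.612 0.083 0.171]
```

View pics/w1.png

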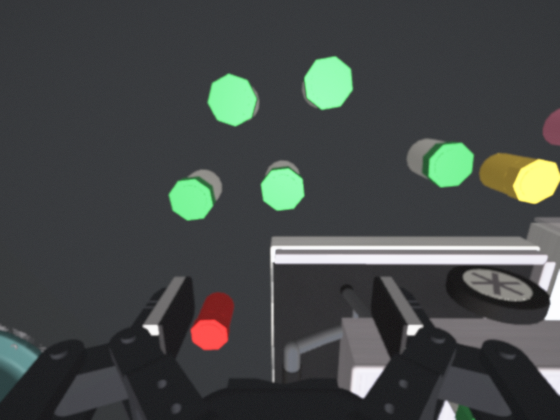

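{"name": "move_arm", "arguments": {
  "deltas": [
    [[0,0,0],[0,0.05,-0.5],-1],
    [[0,0,0],[0,0.05,-1],-1]
  ]
}}

```text
time: 6.32
tool_pos: [0.4764, 0.2697, 0.1317]
tcp_rot: [2.34, 2.095, 0.005]
wrist_force: [0.4, -0.1, -0.9]
width: 1.0
```

{"name": "move_arm", "arguments": {
  "deltas": [
    [[0,0,0],[0,0,-0.5],-1],
    [[0,0,0],[0,0,-1],-1]
  ]
}}

```text
time: 6.58
tool_pos: [0.4757, 0.269, 0.0305]
tcp_rot: [2.34, 2.095, 0.001]
wrist_force: [-0.1, 0.4, -0.6]
width: 0.998
```

{"name": "move_arm", "arguments": {
  "deltas": [
    [[0,0,0],[0,0,-0.12],-1],
    [[0,0,0],[0,0,-0.12],1],
    [[0,0,0],[0,0,-0.12],1],
    [[0,0,0],[0,0,-0.12],1],
    [[0,0,0],[0,0,-0.12],1],
    [[0,0,0],[0,0,-0.12],1],
    [[0,0,0],[0,0,-0.12],1]
  ]
}}

```text
time: 7.45
tool_pos: [0.4771, 0.2715, 0.0224]
tcp_rot: [2.336, 2.098, 0.007]
wrist_force: [0.3, -0.9, 5.9]
width: 0.492
```

{"name": "move_arm", "arguments": {
  "deltas": [
    [[0,0,0],[0,0,0.5],1],
    [[0,0,0],[0,0,1],1]
  ]
}}

```text
time: 7.7
tool_pos: [0.4747, 0.2704, 0.1212]
tcp_rot: [-2.337, -2.099, 0.0]
wrist_force: [1.4, 0.3, -0.9]
width: 0.489
```

{"name": "move_arm", "arguments": {
  "deltas": [
    [[0,0,0],[0.2,0,0.5],1],
    [[0,0,0],[0.2,0,1],1]
  ]
}}

```text
time: 7.95
tool_pos: [0.4961, 0.2707, 0.2228]
tcp_rot: [2.337, 2.098, 0.005]
wrist_force: [0.7, -0.4, -0.1]
width: 0.49
```

{"name": "move_arm", "arguments": {
  "deltas": [
    [[0,0,0],[0.36,-0.4,0.1],1],
    [[0,0,0],[0.73,-0.8,0.12],1]
  ]
}}

```text
time: 8.2
tool_pos: [0.5698, 0.1907, 0.2354]
tcp_rot: [2.333, 2.1, 0.009]
wrist_force: [1.2, -0.0, -0.4]
width: 0.492
```

{"name": "move_arm", "arguments": {
  "deltas": [
    [[0,0,0],[0,-0.4,0],1],
    [[0,0,0],[0,-0.79,0],1],
    [[0,0,0],[0,-0.79,0],1],
    [[0,0,0],[0,-0.79,0],1]
  ]
}}

```text
time: 8.7
tool_pos: [0.5681, 0.1119, 0.2324]
tcp_rot: [2.338, 2.098, 0.002]
wrist_force: [-0.1, -0.1, -0.1]
width: 0.493
```

```bash
python3 pots.py wrist w2.png
```

```text
[0.5681 0.1119 0.2324] [0.15 0.08 1.81 0.   1.24 0.26]
[349.  13.] 1288 mid [0.644 0.267 0.06 ] med [0.642 0.267 0.062]
[55. 45.] 2682 mid [0.379 0.269 0.06 ] med [0.382 0.269 0.062]
[377. 275.] 2675 mid [0.626 0.084 0.22 ] med [0.631 0.078 0.18 ]
[283. 322.] 9419 mid [0.567 0.11  0.27 ] med [0.568 0.116 0.272]
```

View pics/w2.png

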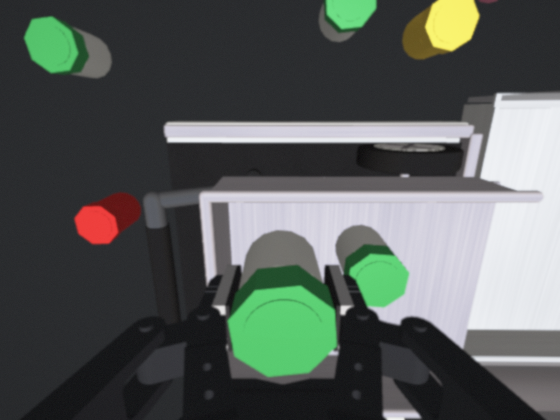

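{"name": "move_arm", "arguments": {
  "deltas": [
    [[0,0,0],[0.03,0,-0.45],1],
    [[0,0,0],[0.03,0,-0.87],1],
    [[0,0,0],[0.03,0,-0.9],1],
    [[0,0,0],[0.03,0,-0.9],1],
    [[0,0,0],[0.03,0,-0.9],-0.22],
    [[0,0,0],[0.03,0,-0.9],-0.22],
    [[0,0,0],[0.03,0,-0.9],-0.22],
    [[0,0,0],[0.03,0,-0.5],-0.22],
    [[0,0,0],[0.03,0,0],-0.22]
  ]
}}

```text
time: 9.88
tool_pos: [0.5697, 0.1111, 0.2311]
tcp_rot: [-2.336, -2.097, 0.005]
wrist_force: [-0.1, 0.4, -0.8]
width: 0.61
```

```bash
python3 pots.py top t2.png
```

```text
[0.5697 0.1111 0.2311] [0.15 0.09 1.81 0.   1.25 0.26]
[221. 179.] 197 mid [0.629 0.07  0.181] med [0.629 0.069 0.18 ]
[210. 204.] 88 mid [0.547 0.074 0.391] med [0.566 0.098 0.18 ]
[120. 225.] 252 mid [0.527 0.362 0.063] med [0.528 0.364 0.061]
[121. 257.] 252 mid [0.438 0.357 0.063] med [0.437 0.36  0.061]
```

{"name": "move_arm", "arguments": {
  "deltas": [
    [[0,0,0],[0.37,0.42,0],-0.22],
    [[0,0,0],[0.74,0.83,0],-1]
  ]
}}

```text
time: 10.18
tool_pos: [0.6462, 0.1949, 0.2332]
tcp_rot: [2.338, 2.096, 0.004]
wrist_force: [1.1, 0.6, 0.1]
width: 0.806
```

{"name": "move_arm", "arguments": {
  "deltas": [
    [[0,0,0],[0,0.4,0],-1],
    [[0,0,0],[0,0.8,0],-1],
    [[0,0,0],[0,0.8,-0.5],-1],
    [[0,0,0],[0,0.8,-1],-1]
  ]
}}

```text
time: 10.68
tool_pos: [0.6458, 0.2757, 0.1317]
tcp_rot: [2.335, 2.1, 0.005]
wrist_force: [-0.1, -0.2, -0.3]
width: 1.001
```

{"name": "move_arm", "arguments": {
  "deltas": [
    [[0,0,0],[0,0,-0.5],-1],
    [[0,0,0],[0,0,-1],-1],
    [[0,0,0],[0,0,-1],-1]
  ]
}}

```text
time: 11.05
tool_pos: [0.6403, 0.2726, 0.0259]
tcp_rot: [-2.335, -2.096, 0.017]
wrist_force: [-0.8, -0.8, -1.7]
width: 1.0
```

```bash
python3 pots.py wrist
```

```text
[0.6403 0.2726 0.0259] [ 0.37  0.49  1.7  -0.    0.96  0.47]
[  6. 131.] 886 mid [0.544 0.359 0.05 ] med [0.548 0.358 0.048]
[290. 309.] 8033 mid [0.644 0.276 0.06 ] med [0.644 0.278 0.062]
```

{"name": "move_arm", "arguments": {
  "deltas": [
    [[0,0,0],[0,0.02,-0.05],-1],
    [[0,0,0],[0,0.02,-0.05],1],
    [[0,0,0],[0,0.02,-0.05],1],
    [[0,0,0],[0,0.02,-0.05],1],
    [[0,0,0],[0,0.02,-0.05],1],
    [[0,0,0],[0,0.02,-0.05],1],
    [[0,0,0],[0,0.02,0.45],1],
    [[0,0,0],[0,0.02,1],1]
  ]
}}

```text
time: 12.1
tool_pos: [0.6436, 0.2759, 0.131]
tcp_rot: [-2.337, -2.098, 0.005]
wrist_force: [1.9, 0.5, -0.1]
width: 0.484
```

{"name": "move_arm", "arguments": {
  "deltas": [
    [[0,0,0],[0,0,0.5],1],
    [[0,0,0],[0,0,1],1],
    [[0,0,0],[0,-0.4,1],1],
    [[0,0,0],[0,-0.8,1],1]
  ]
}}

```text
time: 12.6
tool_pos: [0.6453, 0.1962, 0.2331]
tcp_rot: [2.335, 2.1, 0.003]
wrist_force: [-0.7, -0.5, -1.0]
width: 0.486
```

{"name": "move_arm", "arguments": {
  "deltas": [
    [[0,0,0],[0,-0.5,0],1],
    [[0,0,0],[0,-1,0.1],1]
  ]
}}

```text
time: 12.85
tool_pos: [0.6438, 0.095, 0.2405]
tcp_rot: [-2.336, -2.099, 0.003]
wrist_force: [0.3, -0.3, -0.5]
width: 0.484
```

{"name": "move_arm", "arguments": {
  "deltas": [
    [[0,0,0],[-0.1,-0.5,0],1],
    [[0,0,0],[-0.18,-1,0],1],
    [[0,0,0],[-0.18,-1,0],1],
    [[0,0,0],[-0.18,-1,0],1]
  ]
}}

```text
time: 13.35
tool_pos: [0.6268, -0.0035, 0.2417]
tcp_rot: [-2.338, -2.098, -0.001]
wrist_force: [-0.0, 0.5, -0.5]
width: 0.49
```

```bash
python3 pots.py wrist
```

```text
[ 0.6268 -0.0035  0.2417] [-0.05  0.17  1.7   0.    1.27  0.06]
[171.  64.] 4763 mid [0.571 0.111 0.178] med [0.572 0.111 0.18 ]
[277. 121.] 3517 mid [0.631 0.072 0.18 ] med [0.631 0.073 0.18 ]
[282. 310.] 8623 mid [ 0.626 -0.004  0.274] med [0.627 0.001 0.275]
```

{"name": "move_arm", "arguments": {
  "deltas": [
    [[0,0,0],[-0.01,-0.19,0],1],
    [[0,0,0],[-0.01,-0.19,-0.45],1],
    [[0,0,0],[-0.01,-0.19,-0.88],1],
    [[0,0,0],[-0.01,-0.19,-0.95],1],
    [[0,0,0],[-0.01,-0.19,-0.95],1]
  ]
}}

```text
time: 14.02
tool_pos: [0.6259, -0.0225, 0.1467]
tcp_rot: [-2.336, -2.1, 0.001]
wrist_force: [0.4, -0.3, -1.1]
width: 0.488
```

{"name": "move_arm", "arguments": {
  "deltas": [
    [[0,0,0],[0,0,0],-0.22],
    [[0,0,0],[0,0,0],-0.22],
    [[0,0,0],[0,0,0],-0.22],
    [[0,0,0],[0,0,0.4],-0.22],
    [[0,0,0],[0,0,0.95],-0.22]
  ]
}}

```text
time: 14.65
tool_pos: [0.6244, -0.0224, 0.2403]
tcp_rot: [-2.335, -2.097, 0.005]
wrist_force: [0.6, -0.5, 0.5]
width: 0.612
```

{"name": "move_arm", "arguments": {
  "deltas": [
    [[0,0,0],[-0.35,0.5,0],-1],
    [[0,0,0],[-0.7,1,0],-1]
  ]
}}

```text
time: 14.9
tool_pos: [0.5561, 0.0781, 0.2432]
tcp_rot: [2.339, 2.096, 0.004]
wrist_force: [-1.0, 0.9, -0.2]
width: 0.989
```

{"name": "move_arm", "arguments": {
  "deltas": [
    [[0,0,0],[-0.35,0.5,0],-1],
    [[0,0,0],[-0.7,0.9,0],-1]
  ]
}}

```text
time: 15.15
tool_pos: [0.4847, 0.169, 0.242]
tcp_rot: [2.337, 2.099, 0.002]
wrist_force: [0.5, 0.6, 0.2]
width: 1.0
```

{"name": "move_arm", "arguments": {
  "deltas": [
    [[0,0,0],[-0.5,0.5,0],-1],
    [[0,0,0],[-1,1,-0.3],-1]
  ]
}}

```text
time: 15.4
tool_pos: [0.4005, 0.255, 0.2216]
tcp_rot: [2.337, 2.098, 0.009]
wrist_force: [1.1, 0.5, -0.7]
width: 1.003
```

```bash
python3 pots.py wrist w3.png;python3 pots.py top
```

```text
[0.4005 0.255  0.2216] [ 0.51 -0.12  2.03  0.    1.22  0.62]
[390.  68.] 165 mid [0.513 0.365 0.056] med [0.507 0.362 0.055]
[547. 380.] 43 mid [0.473 0.259 0.297] med [0.474 0.258 0.295]
[0.3931 0.2576 0.2168] [ 0.52 -0.12  2.04  0.01  1.22  0.63]
[232. 169.] 68 mid [0.66  0.042 0.16 ] med [0.659 0.043 0.158]
[219. 179.] 200 mid [0.631 0.075 0.18 ] med [0.63  0.074 0.18 ]
[206. 202.] 215 mid [0.571 0.109 0.18 ] med [0.571 0.108 0.18 ]
[120. 225.] 252 mid [0.527 0.362 0.063] med [0.528 0.365 0.062]
[123. 254.] 93 mid [0.444 0.281 0.314] med [0.446 0.346 0.063]
[154. 279.] 247 mid [0.378 0.267 0.062] med [0.377 0.27  0.062]
```

Run:
```python
from h import *
im,d,ci=shot('top'); a=im[130:300,110:350,::-1]; cv2.imwrite('pics/c2.png',cv2.resize(a,None,fx=3.3,fy=3.3,interpolation=cv2.INTER_CUBIC))
```

```text
(no output)
```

View pics/c2.png

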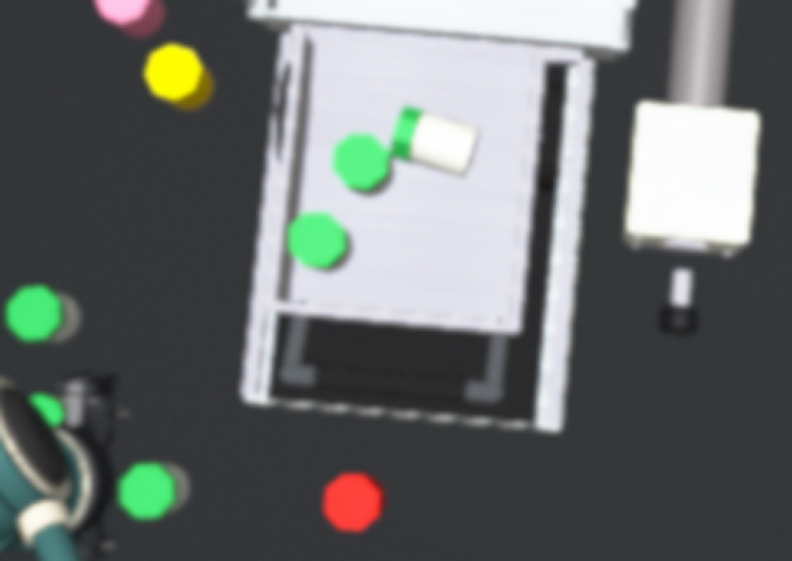

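{"name": "move_arm", "arguments": {
  "deltas": [
    [[0,0,0],[-0.1,0.1,0],-1],
    [[0,0,0],[-0.1,0.1,-0.5],-1],
    [[0,0,0],[-0.1,0.1,-1],-1],
    [[0,0,0],[-0.1,0.1,-1],-1]
  ]
}}

```text
time: 16.05
tool_pos: [0.388, 0.2606, 0.1161]
tcp_rot: [-2.338, -2.095, 0.013]
wrist_force: [0.2, -0.6, -0.1]
width: 1.0
```

```bash
python3 pots.py wrist
```

```text
[0.388  0.2606 0.1161] [ 0.54 -0.02  2.15 -0.    1.02  0.65]
[510.  39.] 6528 mid [0.527 0.364 0.06 ] med [0.524 0.365 0.062]
[316.  87.] 55 mid [0.417 0.353 0.059] med [0.417 0.353 0.059]
[265. 222.] 602 mid [0.379 0.269 0.059] med [0.375 0.278 0.061]
```

{"name": "move_arm", "arguments": {
  "deltas": [
    [[0,0,0],[-0.09,0.08,0],-1],
    [[0,0,0],[-0.09,0.08,-0.5],-1],
    [[0,0,0],[-0.09,0.08,-0.96],-1],
    [[0,0,0],[-0.09,0.08,-0.96],-1],
    [[0,0,0],[-0.09,0.08,-0.96],1],
    [[0,0,0],[-0.09,0.08,-0.96],1],
    [[0,0,0],[-0.09,0.08,-0.96],1],
    [[0,0,0],[-0.09,0.08,-0.96],1],
    [[0,0,0],[-0.09,0.08,-0.96],1],
    [[0,0,0],[-0.09,0.08,-0.96],1]
  ]
}}

```text
time: 17.35
tool_pos: [0.3833, 0.2724, 0.0262]
tcp_rot: [2.337, 2.098, 0.007]
wrist_force: [-2.4, 0.2, 7.7]
width: 0.493
```

{"name": "move_arm", "arguments": {
  "deltas": [
    [[0,0,0],[0,0,0.5],1],
    [[0,0,0],[0,0,1],1]
  ]
}}

```text
time: 17.6
tool_pos: [0.3813, 0.2708, 0.1252]
tcp_rot: [-2.338, -2.099, -0.0]
wrist_force: [0.2, 1.0, -0.9]
width: 0.493
```

{"name": "move_arm", "arguments": {
  "deltas": [
    [[0,0,0],[0,0,0.5],1],
    [[0,0,0],[0.3,0,1],1],
    [[0,0,0],[0.6,-0.4,1],1],
    [[0,0,0],[0.6,-0.8,1],1]
  ]
}}

```text
time: 18.1
tool_pos: [0.4441, 0.1905, 0.2263]
tcp_rot: [2.335, 2.098, 0.007]
wrist_force: [-0.5, -0.4, -1.0]
width: 0.486
```

{"name": "move_arm", "arguments": {
  "deltas": [
    [[0,0,0],[0.3,-0.5,0.1],1],
    [[0,0,0],[0.6,-1,0.2],1]
  ]
}}

```text
time: 18.35
tool_pos: [0.502, 0.0896, 0.2451]
tcp_rot: [2.336, 2.099, 0.003]
wrist_force: [0.6, 0.8, -0.8]
width: 0.491
```

{"name": "move_arm", "arguments": {
  "deltas": [
    [[0,0,0],[0.3,-0.5,0],1],
    [[0,0,0],[0.6,-1,0],1],
    [[0,0,0],[0.6,-1,0],1],
    [[0,0,0],[0.6,-1,0],1]
  ]
}}

```text
time: 18.85
tool_pos: [0.5611, -0.009, 0.244]
tcp_rot: [-2.338, -2.097, -0.001]
wrist_force: [-0.8, -0.2, -0.5]
width: 0.493
```

```bash
python3 pots.py wrist w4.png
python3 - <<'E'
from h import *
im,d,ci=shot('wrist');X=cloud(d,ci);e=np.array([.994,-.108]);f=np.array([.108,.994]);o=np.array([.6765,.036])
P=X.reshape(-1,3);P=P[~np.isnan(P[:,0])];P=P[(P[:,2]>.165)&(P[:,2]<.19)]
b=np.c_[(P[:,:2]-o)@e,(P[:,:2]-o)@f]
k=(b[:,0]>-.2)&(b[:,0]<.05)&(abs(b[:,1])<.12)
H,xe,ye=np.histogram2d(b[k,0],b[k,1],bins=[np.arange(-.2,.06,.01),np.arange(-.12,.13,.01)])
print(np.round(ye[:-1]*1000).astype(int))
for i,r in enumerate(H): print(round(xe[i]*1000),r.astype(int).tolist())
E
```

```text
[ 0.5611 -0.009   0.244 ] [-0.06  0.04  1.84  0.    1.27  0.05]
[280.  41.] 4605 mid [0.572 0.11  0.179] med [0.572 0.111 0.18 ]
[387. 101.] 5382 mid [0.632 0.076 0.178] med [0.637 0.072 0.18 ]
[282. 320.] 8921 mid [ 0.56  -0.013  0.278] med [ 0.561 -0.007  0.28 ]
[-120 -110 -100  -90  -80  -70  -60  -50  -40  -30  -20  -10    0   10
   20   30   40   50   60   70   80   90  100  110]
-200 [0, 0, 0, 0, 0, 0, 0, 0, 0, 0, 0, 0, 0, 0, 0, 0, 0, 0, 0, 0, 0, 0, 0, 0]
-190 [0, 0, 0, 0, 0, 0, 0, 0, 0, 0, 0, 0, 0, 0, 0, 0, 0, 0, 0, 0, 0, 0, 0, 0]
-180 [0, 0, 0, 0, 0, 0, 0, 0, 0, 0, 0, 0, 0, 0, 0, 0, 0, 0, 0, 0, 0, 0, 0, 0]
-170 [0, 0, 85, 175, 183, 194, 193, 204, 221, 228, 240, 255, 255, 273, 292, 299, 336, 348, 359, 379, 184, 0, 0, 0]
-160 [0, 0, 55, 0, 0, 0, 0, 0, 0, 0, 0, 0, 0, 0, 0, 0, 0, 0, 0, 0, 0, 0, 0, 0]
-150 [0, 0, 12, 0, 0, 0, 0, 0, 0, 0, 0, 0, 0, 0, 0, 0, 0, 0, 0, 0, 0, 0, 0, 0]
-140 [0, 0, 0, 0, 0, 0, 0, 0, 0, 0, 0, 0, 0, 0, 0, 0, 0, 52, 83, 16, 0, 0, 0, 0]
-130 [0, 0, 0, 0, 0, 0, 0, 0, 0, 0, 0, 0, 0, 0, 0, 0, 121, 305, 332, 277, 36, 0, 0, 0]
-120 [0, 0, 0, 0, 0, 0, 0, 0, 0, 0, 0
[... 659 characters left out ...]
 0, 0, 0, 0, 0, 0, 0, 0, 0, 0, 51, 247, 276, 283, 94, 0, 0, 3, 0, 0, 0]
-30 [0, 0, 236, 0, 0, 0, 0, 0, 0, 0, 0, 0, 0, 0, 44, 92, 64, 0, 0, 0, 0, 0, 0, 0]
-20 [0, 0, 229, 0, 0, 0, 0, 0, 0, 0, 0, 0, 0, 0, 0, 0, 0, 0, 0, 0, 1, 0, 0, 0]
-10 [0, 0, 230, 0, 0, 0, 0, 0, 0, 0, 0, 0, 0, 0, 0, 0, 0, 0, 0, 0, 0, 0, 0, 0]
0 [0, 0, 244, 0, 0, 0, 0, 0, 0, 0, 0, 0, 0, 0, 0, 0, 0, 0, 0, 0, 0, 0, 0, 0]
10 [0, 0, 254, 0, 0, 0, 0, 0, 0, 0, 0, 0, 0, 0, 0, 0, 0, 0, 0, 0, 0, 0, 0, 0]
20 [0, 0, 234, 0, 0, 0, 0, 0, 0, 0, 0, 0, 0, 0, 0, 0, 0, 0, 0, 0, 0, 0, 0, 0]
30 [0, 0, 247, 0, 0, 0, 0, 0, 0, 0, 0, 0, 0, 0, 0, 0, 0, 0, 0, 0, 0, 0, 0, 0]
40 [0, 0, 251, 0, 0, 0, 0, 0, 0, 0, 0, 0, 0, 0, 0, 0, 0, 0, 0, 0, 0, 0, 0, 0]
```

{"name": "move_arm", "arguments": {
  "deltas": [
    [[0,0,0],[-0.03,-0.04,-0.45],1],
    [[0,0,0],[-0.03,-0.04,-0.88],1],
    [[0,0,0],[-0.03,-0.04,-0.98],1],
    [[0,0,0],[-0.03,-0.04,-0.98],1],
    [[0,0,0],[-0.03,-0.04,-0.98],1]
  ]
}}

```text
time: 19.58
tool_pos: [0.5593, -0.0124, 0.1469]
tcp_rot: [2.335, 2.099, 0.003]
wrist_force: [-0.9, 0.6, -0.4]
width: 0.493
```

{"name": "move_arm", "arguments": {
  "deltas": [
    [[0,0,0],[0,0,0],-0.24],
    [[0,0,0],[0,0,0],-0.24],
    [[0,0,0],[0,0,0],-0.24],
    [[0,0,0],[0,0,0.15],-0.24],
    [[0,0,0],[0,0,0.4],-0.24],
    [[0,0,0],[0,0,0.95],-0.24],
    [[0,0,0],[0,0,0.95],-0.24]
  ]
}}

```text
time: 20.45
tool_pos: [0.5624, -0.0134, 0.2477]
tcp_rot: [2.331, 2.093, 0.013]
wrist_force: [0.5, -0.1, 0.4]
width: 0.616
```

```bash
python3 pots.py wrist w5.png
```

```text
[ 0.5624 -0.0134  0.2477] [-0.07  0.03  1.84  0.    1.26  0.04]
[279.  36.] 4389 mid [0.574 0.109 0.179] med [0.574 0.11  0.18 ]
[384.  95.] 5250 mid [0.634 0.076 0.178] med [0.638 0.072 0.18 ]
[274. 231.] 2706 mid [ 0.556 -0.016  0.178] med [ 0.557 -0.013  0.18 ]
```

View pics/w5.png

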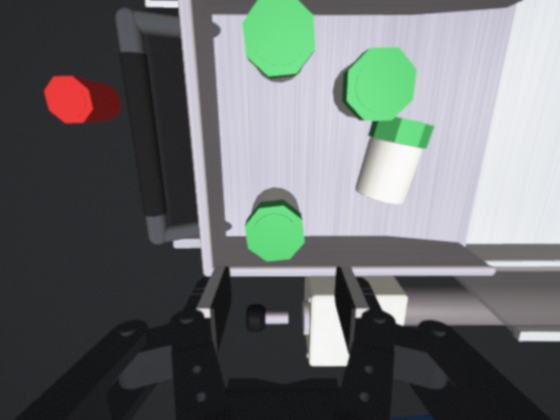

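{"name": "move_arm", "arguments": {
  "deltas": [
    [[0,0,0],[-0.15,0.5,0],-0.24],
    [[0,0,0],[-0.3,1,0],-1]
  ]
}}

```text
time: 20.75
tool_pos: [0.5275, 0.0874, 0.2396]
tcp_rot: [-2.339, -2.096, 0.002]
wrist_force: [-0.1, 1.1, 0.3]
width: 0.812
```

{"name": "move_arm", "arguments": {
  "deltas": [
    [[0,0,0],[-0.15,0.5,0],-1],
    [[0,0,0],[-0.3,1,0],-1]
  ]
}}

```text
time: 21.0
tool_pos: [0.4971, 0.1881, 0.2396]
tcp_rot: [-2.338, -2.098, 0.002]
wrist_force: [0.2, -0.9, 0.8]
width: 0.998
```

{"name": "move_arm", "arguments": {
  "deltas": [
    [[0,0,0],[-0.15,0.5,0],-1],
    [[0,0,0],[-0.3,1,0],-1]
  ]
}}

```text
time: 21.25
tool_pos: [0.4671, 0.2881, 0.2396]
tcp_rot: [-2.337, -2.099, 0.002]
wrist_force: [1.0, -0.4, -0.5]
width: 0.999
```

{"name": "move_arm", "arguments": {
  "deltas": [
    [[0,0,0],[-0.3,0.4,-0.4],-1],
    [[0,0,0],[-0.34,0.72,-0.9],-1],
    [[0,0,0],[-0.34,0.72,-0.9],-1]
  ]
}}

```text
time: 21.62
tool_pos: [0.4298, 0.3579, 0.1445]
tcp_rot: [-2.333, -2.102, 0.018]
wrist_force: [-1.2, -0.7, 0.0]
width: 1.003
```

```bash
python3 pots.py wrist;python3 pots.py top
```

```text
[0.4298 0.3579 0.1445] [0.65 0.12 1.94 0.   1.09 0.75]
[392. 184.] 273 mid [0.52  0.371 0.055] med [0.512 0.38  0.055]
[290. 191.] 87 mid [0.437 0.38  0.055] med [0.437 0.38  0.054]
[0.432  0.358  0.1474] [ 0.65  0.12  1.93 -0.    1.09  0.75]
[223. 176.] 271 mid [0.632 0.074 0.18 ] med [0.638 0.067 0.179]
[206. 202.] 210 mid [0.572 0.109 0.181] med [0.572 0.108 0.18 ]
[256. 208.] 187 mid [ 0.556 -0.019  0.182] med [ 0.554 -0.018  0.18 ]
[120. 225.] 252 mid [0.527 0.362 0.064] med [0.528 0.365 0.061]
[121. 257.] 252 mid [0.438 0.357 0.063] med [0.437 0.36  0.062]
```

{"name": "move_arm", "arguments": {
  "deltas": [
    [[0,0,0],[0.05,0,-0.5],-1],
    [[0,0,0],[0.05,0.01,-1],-1]
  ]
}}

```text
time: 21.98
tool_pos: [0.4431, 0.3607, 0.0531]
tcp_rot: [2.339, 2.096, 0.012]
wrist_force: [0.3, 1.0, -0.3]
width: 0.996
```

{"name": "move_arm", "arguments": {
  "deltas": [
    [[0,0,0],[0,0,-0.23],-1],
    [[0,0,0],[0,0,-0.23],1],
    [[0,0,0],[0,0,-0.23],1],
    [[0,0,0],[0,0,-0.23],1],
    [[0,0,0],[0,0,-0.23],1],
    [[0,0,0],[0,0,-0.23],1],
    [[0,0,0],[0,0,-0.23],1]
  ]
}}

```text
time: 22.85
tool_pos: [0.4414, 0.3612, 0.0305]
tcp_rot: [2.336, 2.099, 0.008]
wrist_force: [-0.8, -1.0, 7.0]
width: 0.505
```

{"name": "move_arm", "arguments": {
  "deltas": [
    [[0,0,0],[0,0,0.5],1],
    [[0,0,0],[0,0,1],1]
  ]
}}

```text
time: 23.1
tool_pos: [0.4393, 0.3598, 0.1291]
tcp_rot: [2.337, 2.099, 0.0]
wrist_force: [1.2, 0.0, -0.7]
width: 0.506
```

{"name": "move_arm", "arguments": {
  "deltas": [
    [[0,0,0],[0,0,0.5],1],
    [[0,0,0],[0.2,-0.4,1],1],
    [[0,0,0],[0.4,-0.9,1],1]
  ]
}}

```text
time: 23.48
tool_pos: [0.4829, 0.2716, 0.2345]
tcp_rot: [2.332, 2.1, 0.019]
wrist_force: [1.0, -0.0, -0.6]
width: 0.505
```

{"name": "move_arm", "arguments": {
  "deltas": [
    [[0,0,0],[0.2,-0.5,0.1],1],
    [[0,0,0],[0.4,-1,0.2],1]
  ]
}}

```text
time: 23.72
tool_pos: [0.5201, 0.1685, 0.2493]
tcp_rot: [2.336, 2.099, 0.004]
wrist_force: [0.1, 0.1, -0.5]
width: 0.508
```

{"name": "move_arm", "arguments": {
  "deltas": [
    [[0,0,0],[0.2,-0.5,0],1],
    [[0,0,0],[0.4,-1,0],1],
    [[0,0,0],[0.4,-1,0],1],
    [[0,0,0],[0.4,-1,0],1]
  ]
}}

```text
time: 24.22
tool_pos: [0.5594, 0.07, 0.2481]
tcp_rot: [2.338, 2.098, 0.002]
wrist_force: [0.4, -0.3, -1.0]
width: 0.507
```

```bash
python3 pots.py wrist w6.png
```

```text
[0.5594 0.07   0.2481] [0.08 0.04 1.83 0.   1.27 0.19]
[296. 174.] 2523 mid [0.574 0.111 0.178] med [0.572 0.11  0.18 ]
[390. 213.] 3707 mid [0.634 0.077 0.178] med [0.637 0.075 0.18 ]
[282. 309.] 8380 mid [0.559 0.069 0.28 ] med [0.559 0.074 0.281]
```

{"name": "move_arm", "arguments": {
  "deltas": [
    [[0,0,0],[0.03,-0.22,0],1],
    [[0,0,0],[0.03,-0.22,-0.45],1],
    [[0,0,0],[0.03,-0.22,-0.88],1],
    [[0,0,0],[0.03,-0.22,-0.99],1],
    [[0,0,0],[0.03,-0.22,-0.99],1],
    [[0,0,0],[0.03,-0.22,-0.99],1]
  ]
}}

```text
time: 25.02
tool_pos: [0.563, 0.049, 0.1496]
tcp_rot: [2.335, 2.1, 0.002]
wrist_force: [-0.4, 0.4, -0.1]
width: 0.506
```

{"name": "move_arm", "arguments": {
  "deltas": [
    [[0,0,0],[0,0,0],-0.27],
    [[0,0,0],[0,0,0],-0.27],
    [[0,0,0],[0,0,0],-0.27],
    [[0,0,0],[0,0,0.15],-0.27],
    [[0,0,0],[0,0,0.4],-0.27],
    [[0,0,0],[0,0,0.95],-0.27]
  ]
}}

```text
time: 25.78
tool_pos: [0.5605, 0.0478, 0.2424]
tcp_rot: [-2.335, -2.096, 0.007]
wrist_force: [1.3, -0.9, 0.1]
width: 0.636
```

{"name": "move_arm", "arguments": {
  "deltas": [
    [[0,0,0],[-0.1,0.5,0],-1],
    [[0,0,0],[-0.1,1,0],-1]
  ]
}}

```text
time: 26.02
tool_pos: [0.5532, 0.1486, 0.2464]
tcp_rot: [2.338, 2.095, 0.006]
wrist_force: [0.8, 0.2, 0.1]
width: 0.998
```

{"name": "move_arm", "arguments": {
  "deltas": [
    [[0,0,0],[-0.1,0.5,0],-1],
    [[0,0,0],[-0.1,1,0],-1]
  ]
}}

```text
time: 26.28
tool_pos: [0.5422, 0.2494, 0.245]
tcp_rot: [2.337, 2.098, 0.002]
wrist_force: [0.9, 0.4, -0.4]
width: 1.002
```

{"name": "move_arm", "arguments": {
  "deltas": [
    [[0,0,0],[-0.1,0.5,0],-1],
    [[0,0,0],[-0.15,1,-0.4],-1],
    [[0,0,0],[-0.15,1,-0.9],-1],
    [[0,0,0],[-0.15,1,-0.9],-1]
  ]
}}

```text
time: 26.78
tool_pos: [0.5239, 0.3466, 0.1492]
tcp_rot: [-2.335, -2.099, 0.015]
wrist_force: [-0.2, -0.8, 0.5]
width: 1.006
```

```bash
python3 pots.py wrist;python3 pots.py top t6.png
```

```text
[0.5239 0.3466 0.1492] [ 0.54  0.24  1.78 -0.    1.12  0.65]
[0.5261 0.3473 0.1523] [ 0.54  0.24  1.78 -0.    1.12  0.65]
[223. 176.] 269 mid [0.634 0.075 0.181] med [0.638 0.069 0.179]
[206. 201.] 214 mid [0.573 0.109 0.181] med [0.574 0.108 0.18 ]
[231. 208.] 195 mid [0.557 0.046 0.181] med [0.556 0.045 0.18 ]
[256. 208.] 190 mid [ 0.556 -0.019  0.181] med [ 0.555 -0.018  0.18 ]
[120. 224.] 257 mid [0.527 0.345 0.177] med [0.526 0.363 0.062]
```

{"name": "move_arm", "arguments": {
  "deltas": [
    [[0,0,0],[0.01,0.16,-0.5],-1],
    [[0,0,0],[0.01,0.16,-1],-1]
  ]
}}

```text
time: 27.12
tool_pos: [0.5328, 0.3663, 0.0581]
tcp_rot: [2.337, 2.097, 0.016]
wrist_force: [-0.1, 0.1, -0.1]
width: 0.997
```

{"name": "move_arm", "arguments": {
  "deltas": [
    [[0,0,0],[0,0,-0.29],-1],
    [[0,0,0],[0,0,-0.29],1],
    [[0,0,0],[0,0,-0.29],1],
    [[0,0,0],[0,0,-0.29],1],
    [[0,0,0],[0,0,-0.29],1],
    [[0,0,0],[0,0,-0.29],1],
    [[0,0,0],[0,0,-0.29],1]
  ]
}}

```text
time: 28.0
tool_pos: [0.531, 0.3653, 0.0284]
tcp_rot: [2.336, 2.098, 0.009]
wrist_force: [-0.6, -1.0, 6.7]
width: 0.495
```

{"name": "move_arm", "arguments": {
  "deltas": [
    [[0,0,0],[0,0,0.5],1],
    [[0,0,0],[0,0,1],1]
  ]
}}

```text
time: 28.25
tool_pos: [0.5285, 0.3639, 0.1264]
tcp_rot: [2.338, 2.099, 0.001]
wrist_force: [0.6, 1.0, -0.7]
width: 0.494
```

{"name": "move_arm", "arguments": {
  "deltas": [
    [[0,0,0],[0,0,0.5],1],
    [[0,0,0],[0.3,-0.4,1],1],
    [[0,0,0],[0.6,-0.9,1],1]
  ]
}}

```text
time: 28.62
tool_pos: [0.5907, 0.2774, 0.2321]
tcp_rot: [2.331, 2.1, 0.019]
wrist_force: [1.7, 0.0, -2.0]
width: 0.493
```

{"name": "move_arm", "arguments": {
  "deltas": [
    [[0,0,0],[0.4,-0.5,0.1],1],
    [[0,0,0],[0.8,-1,0.2],1],
    [[0,0,0],[0.8,-1,0.2],1],
    [[0,0,0],[0.8,-1,0.2],1]
  ]
}}

```text
time: 29.12
tool_pos: [0.6677, 0.1752, 0.2453]
tcp_rot: [2.339, 2.097, 0.002]
wrist_force: [0.3, 0.0, -1.4]
width: 0.497
```

```bash
python3 pots.py wrist
```

```text
[0.6677 0.1752 0.2453] [0.22 0.28 1.55 0.   1.3  0.33]
[281. 313.] 9265 mid [0.667 0.175 0.278] med [0.667 0.179 0.279]
[175. 307.] 1256 mid [0.595 0.15  0.235] med [0.578 0.123 0.18 ]
[175. 390.] 437 mid [0.595 0.111 0.255] med [0.56  0.041 0.18 ]
[176. 413.] 142 mid [0.593 0.096 0.25 ] med [0.551 0.005 0.172]
```

{"name": "move_arm", "arguments": {
  "deltas": [
    [[0,0,0],[0.02,-0.4,0],1],
    [[0,0,0],[0.02,-0.73,0],1],
    [[0,0,0],[0.02,-0.73,-0.45],1],
    [[0,0,0],[0.02,-0.73,-0.85],1],
    [[0,0,0],[0.02,-0.73,-0.94],1],
    [[0,0,0],[0.02,-0.73,-0.94],1]
  ]
}}

```text
time: 29.92
tool_pos: [0.6682, 0.1038, 0.1496]
tcp_rot: [-2.335, -2.1, 0.003]
wrist_force: [0.8, -0.3, -0.6]
width: 0.488
```

{"name": "move_arm", "arguments": {
  "deltas": [
    [[0,0,0],[0,0,0],-0.24],
    [[0,0,0],[0,0,0],-0.24],
    [[0,0,0],[0,0,0],-0.24],
    [[0,0,0],[0,0,0.15],-0.24],
    [[0,0,0],[0,0,0.4],-0.24],
    [[0,0,0],[0,0,0.95],-0.24]
  ]
}}

```text
time: 30.68
tool_pos: [0.6676, 0.102, 0.2437]
tcp_rot: [-2.335, -2.096, 0.008]
wrist_force: [0.6, -0.4, -0.8]
width: 0.618
```

{"name": "move_arm", "arguments": {
  "deltas": [
    [[0,0,0],[-0.5,0,0],-1],
    [[0,0,0],[-1,0,0],-1]
  ]
}}

```text
time: 30.92
tool_pos: [0.5698, 0.1024, 0.248]
tcp_rot: [2.336, 2.097, 0.005]
wrist_force: [-0.5, -1.0, -0.6]
width: 0.994
```

{"name": "move_arm", "arguments": {
  "deltas": [
    [[0,0,0],[-0.5,0,0],-1],
    [[0,0,0],[-1,0,0],-1],
    [[0,0,0],[-1,0,0],-1]
  ]
}}

```text
time: 31.3
tool_pos: [0.4665, 0.1023, 0.246]
tcp_rot: [2.337, 2.1, 0.0]
wrist_force: [0.3, 0.1, 0.6]
width: 0.999
```

```bash
python3 pots.py wrist;python3 pots.py top
python3 - <<'E'
from h import *
im,d,ci=shot('top'); a=im[130:300,110:350,::-1]; b=shot('wrist')[0][:,:,::-1]
a=cv2.resize(a,(480,340),interpolation=cv2.INTER_CUBIC); b=cv2.resize(b,(320,240))
c=np.zeros((340,800,3),np.uint8);c[:,:480]=a;c[:240,480:]=b; cv2.imwrite('pics/c3.png',c)
E
```

```text
[0.4665 0.1023 0.246 ] [ 0.16 -0.13  1.99 -0.    1.28  0.27]
[524. 227.] 5333 mid [0.637 0.09  0.178] med [0.643 0.086 0.179]
[438. 201.] 3239 mid [0.578 0.111 0.178] med [0.576 0.113 0.18 ]
[415. 275.] 2085 mid [0.551 0.066 0.226] med [0.562 0.057 0.18 ]
[387. 354.] 62 mid [0.52  0.046 0.247] med [ 0.54  -0.015  0.18 ]
[0.4688 0.1024 0.2466] [ 0.16 -0.12  1.99 -0.    1.27  0.27]
[216. 171.] 484 mid [0.649 0.089 0.181] med [0.651 0.084 0.18 ]
[206. 200.] 221 mid [0.555 0.09  0.392] med [0.577 0.108 0.18 ]
[230. 206.] 196 mid [0.562 0.046 0.18 ] med [0.56  0.046 0.18 ]
[256. 206.] 180 mid [ 0.559 -0.019  0.18 ] med [ 0.559 -0.018  0.18 ]
```

View pics/c3.png

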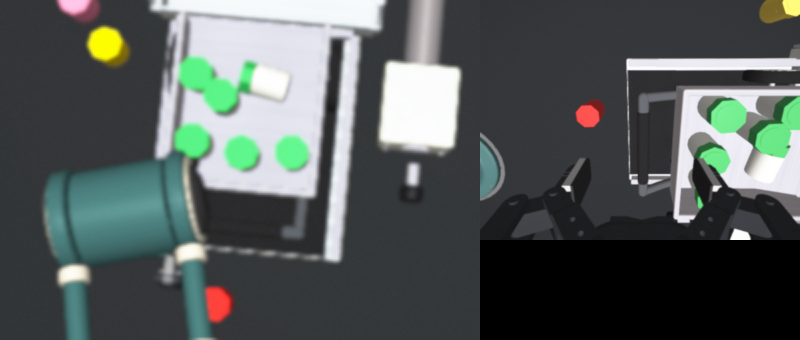

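Run:
```python
from h import *
im,d,ci=shot('wrist');X=cloud(d,ci).reshape(-1,3);X=X[~np.isnan(X[:,0])]
k=(X[:,2]>.125)&(X[:,2]<.16)&(X[:,0]>.43)&(X[:,0]<.508)&(X[:,1]>-.06)&(X[:,1]<.16)
P=X[k]
for y in np.arange(-.05,.16,.015):
    q=P[abs(P[:,1]-y)<.0075]
    if len(q)>5: print(round(y,3),len(q),np.round([q[:,0].min(),np.median(q[:,0]),q[:,0].max(),q[:,2].max()],3))
# wall
k=(X[:,2]>.165)&(X[:,2]<.19)&(X[:,0]>.49)&(X[:,0]<.54)&(abs(X[:,1]-.09)<.05)
q=X[k];print(len(q)); 
for y in np.arange(.04,.15,.02):
    w=q[abs(q[:,1]-y)<.01]
    if len(w)>3: print(round(y,2),np.round([w[:,0].min(),w[:,0].max()],3))
```

```text
-0.035 51 [0.49  0.508 0.508 0.157]
-0.02 573 [0.452 0.475 0.501 0.149]
-0.005 212 [0.453 0.461 0.471 0.149]
0.01 264 [0.454 0.463 0.472 0.149]
0.025 272 [0.456 0.464 0.474 0.15 ]
0.04 292 [0.456 0.466 0.475 0.149]
0.055 319 [0.458 0.467 0.477 0.15 ]
0.07 333 [0.46  0.469 0.479 0.15 ]
0.085 351 [0.462 0.471 0.48  0.149]
0.1 362 [0.463 0.473 0.483 0.15 ]
0.115 389 [0.465 0.474 0.484 0.15 ]
0.13 614 [0.468 0.481 0.508 0.149]
0.145 418 [0.469 0.485 0.508 0.149]
1434
0.04 [0.512 0.539]
0.06 [0.514 0.54 ]
0.08 [0.516 0.525]
0.1 [0.518 0.527]
0.12 [0.52 0.53]
0.14 [0.522 0.531]
```

{"name": "move_arm", "arguments": {
  "deltas": [
    [[-0.012,-0.11,0],[0,-0.2,0],0.15],
    [[-0.024,-0.22,0],[0,-0.42,0],0.15],
    [[-0.03,-0.276,0],[0,-0.42,0],0.15],
    [[-0.03,-0.276,0],[0,-0.42,0],0.15],
    [[-0.03,-0.276,0],[0,-0.42,0],0.15]
  ]
}}

```text
time: 32.17
tool_pos: [0.4706, 0.0607, 0.2462]
tcp_rot: [2.075, 1.863, 0.412]
wrist_force: [0.3, -0.1, -0.2]
width: 0.423
```

```bash
python3 -c "
from h import *
s=status.read_state();print(np.round(s['q'],3),s['tool_pos'])
from scipy.spatial.transform import Rotation as R
print(R.from_rotvec(s['tcp_rot']).as_matrix().round(3))"
```

```text
[ 0.157 -0.426  2.274 -0.144  0.876  0.333] [0.47058485 0.06072725 0.24623262]
[[ 0.107  0.901  0.42 ]
 [ 0.994 -0.097 -0.045]
 [-0.     0.422 -0.907]]
```

{"name": "move_arm", "arguments": {
  "deltas": [
    [[0,0,0],[-0.3,0.01,-0.47],0.15],
    [[0,0,0],[-0.3,0.01,-0.47],0.15],
    [[0,0,0],[-0.3,0.01,-0.47],0.15]
  ]
}}

```text
time: 32.55
tool_pos: [0.4413, 0.0618, 0.1999]
tcp_rot: [2.073, 1.862, 0.414]
wrist_force: [-0.2, -0.5, -0.5]
width: 0.425
```

```bash
python3 -c "
from h import *
s=status.read_state();print(np.round(s['q'],3),s['tool_pos'])
shot('wrist','w7.png')"
```

```text
[ 0.176 -0.46   2.381 -0.165  0.805  0.372] [0.44134937 0.06182444 0.1999066 ]
```

View pics/w7.png

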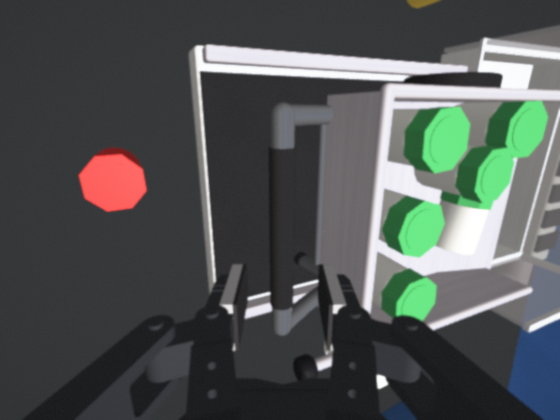

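{"name": "move_arm", "arguments": {
  "deltas": [
    [[0,0,0],[0.17,-0.02,-0.38],0.15],
    [[0,0,0],[0.34,-0.04,-0.77],0.15],
    [[0,0,0],[0.34,-0.04,-0.77],0.15],
    [[0,0,0],[0.34,-0.04,-0.77],0.15]
  ],
  "grip_force": 40
}}

```text
time: 33.1
tool_pos: [0.476, 0.0578, 0.124]
tcp_rot: [2.073, 1.86, 0.416]
wrist_force: [0.4, 0.7, 0.3]
width: 0.425
```

{"name": "move_arm", "arguments": {
  "deltas": [
    [[0,0,0],[0,0,0],1],
    [[0,0,0],[0,0,0],1],
    [[0,0,0],[0,0,0],1],
    [[0,0,0],[0,0,0],1],
    [[0,0,0],[0,0,0],1]
  ]
}}

```text
time: 33.72
tool_pos: [0.4756, 0.0579, 0.1242]
tcp_rot: [2.071, 1.86, 0.419]
wrist_force: [-1.5, 0.1, 8.0]
width: 0.171
```

{"name": "move_arm", "arguments": {
  "deltas": [
    [[0,0,0],[0.05,-0.005,0],1],
    [[0,0,0],[0.1,-0.011,0],1],
    [[0,0,0],[0.15,-0.016,0],1],
    [[0,0,0],[0.2,-0.022,0],1],
    [[0,0,0],[0.25,-0.027,0],1],
    [[0,0,0],[0.29,-0.031,0],1],
    [[0,0,0],[0.3,-0.032,0],1]
  ]
}}

```text
time: 34.6
tool_pos: [0.5041, 0.0547, 0.124]
tcp_rot: [2.073, 1.861, 0.415]
wrist_force: [-13.9, 0.7, 17.7]
width: 0.172
```

{"name": "move_arm", "arguments": {
  "deltas": [
    [[0,0,0],[0.02,-0.002,0],1],
    [[0,0,0],[0.04,-0.004,0],1],
    [[0,0,0],[0.04,-0.004,0],1]
  ]
}}

```text
time: 34.98
tool_pos: [0.5083, 0.0543, 0.124]
tcp_rot: [2.073, 1.861, 0.416]
wrist_force: [-9.5, -0.0, 14.9]
width: 0.172
```

```bash
python3 pots.py top t7.png; python3 pots.py wrist w8.png
```

```text
[0.5083 0.0543 0.124 ] [ 0.12 -0.2   2.36 -0.18  0.56  0.37]
[218. 159.] 488 mid [0.682 0.085 0.181] med [0.683 0.08  0.18 ]
[207. 187.] 218 mid [0.609 0.106 0.181] med [0.61  0.105 0.18 ]
[232. 193.] 197 mid [0.593 0.043 0.18 ] med [0.593 0.042 0.18 ]
[257. 193.] 187 mid [ 0.592 -0.022  0.181] med [ 0.591 -0.021  0.18 ]
[0.5084 0.0543 0.1241] [ 0.12 -0.2   2.36 -0.18  0.56  0.37]
[524. 167.] 8751 mid [0.623 0.089 0.176] med [0.6   0.105 0.176]
[483. 285.] 5747 mid [0.593 0.045 0.177] med [0.585 0.051 0.179]
[478. 363.] 1672 mid [0.57  0.018 0.196] med [0.595 0.001 0.178]
```

{"name": "move_arm", "arguments": {
  "deltas": [
    [[0,0,0],[0.03,-0.003,0],1],
    [[0,0,0],[0.05,-0.005,0],1],
    [[0,0,0],[0.05,-0.005,0],1]
  ]
}}

```text
time: 35.45
tool_pos: [0.5106, 0.0538, 0.1231]
tcp_rot: [2.077, 1.863, 0.41]
wrist_force: [-24.8, 2.6, 25.6]
width: 0.167
```

{"name": "move_arm", "arguments": {
  "deltas": [
    [[0.003,0.028,0],[-0.02,0.002,0.09],1],
    [[0.006,0.055,0],[0.01,-0.001,0.178],1],
    [[0.009,0.083,0],[0.04,-0.004,0.266],1],
    [[0.012,0.11,0],[0.07,-0.008,0.353],1],
    [[0.015,0.138,0],[0.103,-0.011,0.438],1],
    [[0.018,0.166,0],[0.139,-0.015,0.522],1]
  ]
}}

```text
time: 36.2
tool_pos: [0.5241, 0.0521, 0.1727]
tcp_rot: [2.241, 2.012, 0.169]
wrist_force: [-3.4, 0.2, -1.1]
width: 0.171
```

Run:
```python
from h import *
from scipy.spatial.transform import Rotation as R
s=status.read_state();print(np.round(s['q'],3),s['tool_pos'],s['wrist_force'])
im,d,ci=shot('side','s1.png')
```

```text
[ 0.072 -0.079  2.098 -0.037  0.957  0.198] [0.52406716 0.05210079 0.1726601 ] [-3.41403831  0.17460308 -1.061847  ]
```

View pics/s1.png

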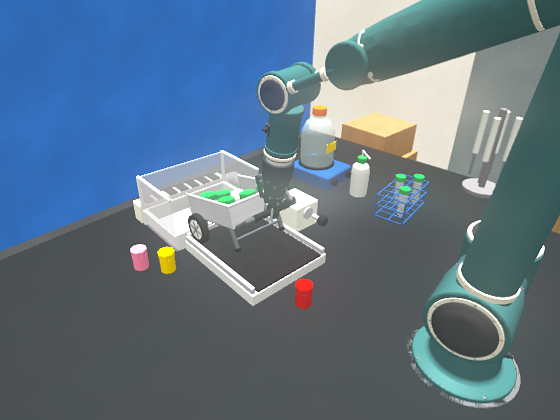

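{"name": "move_arm", "arguments": {
  "deltas": [
    [[0.006,0.055,0],[0.086,-0.009,0.163],1],
    [[0.012,0.11,0],[0.184,-0.02,0.317],1],
    [[0.018,0.166,0],[0.296,-0.032,0.462],1],
    [[0.024,0.221,0],[0.42,-0.046,0.597],1],
    [[0.03,0.276,0],[0.557,-0.06,0.719],1],
    [[0.036,0.331,0],[0.702,-0.076,0.83],1],
    [[0.042,0.386,0],[0.856,-0.093,0.929],1]
  ]
}}

```text
time: 37.12
tool_pos: [0.611, 0.0426, 0.2688]
tcp_rot: [-2.071, -1.86, 0.417]
wrist_force: [-3.8, -0.5, 4.6]
width: 0.17
```

Run:
```python
from h import *
s=status.read_state();print(np.round(s['q'],3),s['tool_pos'],s['wrist_force'])
```

```text
[0.002 0.42  1.391 0.048 1.769 0.109] [0.61100588 0.04255975 0.26882301] [-3.80214866 -0.50431724  4.61882311]
```

{"name": "move_arm", "arguments": {
  "deltas": [
    [[0.003,0.028,0],[0.08,-0.009,0.042],1],
    [[0.006,0.055,0],[0.163,-0.018,0.082],1],
    [[0.009,0.083,0],[0.245,-0.026,0.118],1],
    [[0.012,0.11,0],[0.33,-0.036,0.152],1],
    [[0.015,0.138,0],[0.418,-0.045,0.18],1],
    [[0.018,0.166,0],[0.506,-0.055,0.206],1],
    [[0.02,0.185,0],[0.56,-0.061,0.22],1],
    [[0.0216,0.199,0],[0.612,-0.067,0.231],1],
    [[0.0216,0.199,0],[0.612,-0.067,0.231],1],
    [[0.0216,0.199,0],[0.612,-0.067,0.231],1],
    [[0.0216,0.199,0],[0.612,-0.067,0.231],1],
    [[0.0216,0.199,0],[0.612,-0.067,0.231],1],
    [[0.0216,0.199,0],[0.612,-0.067,0.231],1]
  ]
}}

```text
time: 38.75
tool_pos: [0.6714, 0.0362, 0.2948]
tcp_rot: [-1.86, -1.672, 0.66]
wrist_force: [-6.2, 1.6, 12.2]
width: 0.174
```

```bash
python3 - <<'E'
from h import *
s=status.read_state();print(np.round(s['q'],3),s['tool_pos'],s['wrist_force'])
a=shot('side')[0][120:300,110:350,::-1]; b=shot('top')[0][20:240,150:350,::-1]
c=np.zeros((440,800,3),np.uint8); c[:300,:400]=cv2.resize(a,(400,300),interpolation=cv2.INTER_CUBIC); c[:440,400:]=cv2.resize(b,(400,440),interpolation=cv2.INTER_CUBIC); cv2.imwrite('pics/c4.png',c)
E
python3 pots.py top
```

```text
[-0.016  0.745  0.965  0.077  2.181  0.11 ] [0.67135032 0.0361887  0.29475937] [-6.19902615  1.56286234 12.1586291 ]
[0.6713 0.0362 0.2948] [-0.02  0.74  0.97  0.08  2.18  0.11]
[261.  84.] 83 mid [ 0.832 -0.036  0.324] med [ 0.923 -0.031  0.046]
[293.  88.] 46 mid [ 0.913 -0.121  0.045] med [ 0.91  -0.122  0.043]
```

View pics/c4.png

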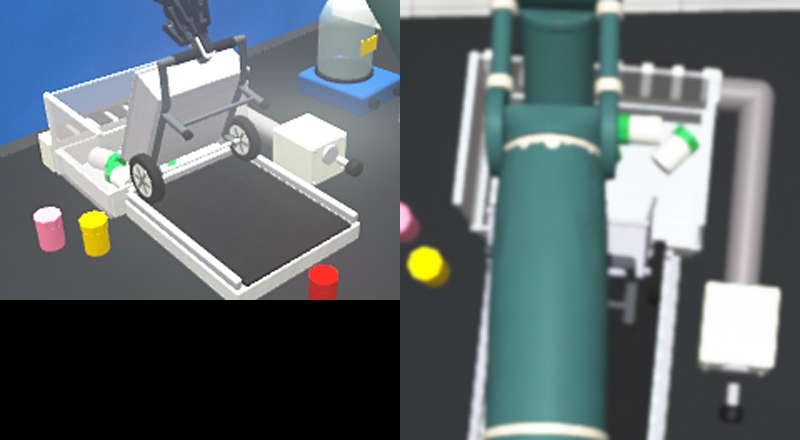

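{"name": "move_arm", "arguments": {
  "deltas": [
    [[-0.005,-0.044,0],[-0.14,0.015,-0.038],1],
    [[-0.0096,-0.088,0],[-0.282,0.03,-0.079],1],
    [[-0.0096,-0.088,0],[-0.282,0.03,-0.079],1],
    [[-0.005,-0.044,0],[-0.14,0.015,-0.038],1],
    [[0,0,0],[0,0,0],1],
    [[0.0024,0.022,0],[0.073,-0.008,0.013],1],
    [[0.0024,0.022,0],[0.073,-0.008,0.013],1],
    [[0.0024,0.022,0],[0.073,-0.008,0.013],1],
    [[0.0024,0.022,0],[0.073,-0.008,0.013],1],
    [[0.0024,0.022,0],[0.073,-0.008,0.013],1],
    [[-0.0096,-0.088,0],[-0.282,0.03,-0.079],1],
    [[-0.0096,-0.088,0],[-0.282,0.03,-0.079],1]
  ]
}}

```text
time: 40.4
tool_pos: [0.6387, 0.0394, 0.2834]
tcp_rot: [-1.954, -1.756, 0.56]
wrist_force: [-0.7, -0.4, 0.5]
width: 0.171
```

```bash
python3 - <<'E'
from h import *
s=status.read_state();print(np.round(s['q'],3),s['tool_pos'],s['wrist_force'])
E
python3 pots.py side
```

```text
[-0.008  0.587  1.179  0.062  1.99   0.106] [0.638668   0.03943734 0.28342784] [-0.69373316 -0.44186279  0.52562291]
[0.6387 0.0394 0.2834] [-0.01  0.59  1.18  0.06  1.99  0.11]
[178. 217.] 87 mid [0.879 0.103 0.042] med [0.886 0.102 0.041]
```

{"name": "move_arm", "arguments": {
  "deltas": [
    [[-0.006,-0.055,0],[-0.167,0.018,-0.07],1],
    [[-0.012,-0.11,0],[-0.33,0.036,-0.152],1],
    [[-0.018,-0.166,0],[-0.484,0.053,-0.251],1],
    [[-0.024,-0.221,0],[-0.629,0.068,-0.362],1],
    [[-0.03,-0.276,0],[-0.765,0.083,-0.484],1],
    [[-0.036,-0.331,0],[-0.89,0.097,-0.619],1]
  ]
}}

```text
time: 41.2
tool_pos: [0.5541, 0.0489, 0.2202]
tcp_rot: [-2.286, -2.052, 0.095]
wrist_force: [-10.4, 0.6, 5.3]
width: 0.173
```

{"name": "move_arm", "arguments": {
  "deltas": [
    [[-0.006,-0.055,0],[-0.112,0.012,-0.145],1],
    [[-0.012,-0.11,0],[-0.21,0.023,-0.299],1],
    [[-0.018,-0.166,0],[-0.296,0.032,-0.462],1]
  ]
}}

```text
time: 41.58
tool_pos: [0.524, 0.0521, 0.1718]
tcp_rot: [2.241, 2.011, 0.169]
wrist_force: [-6.7, 0.6, -1.3]
width: 0.172
```

```bash
python3 - <<'E'
from h import *
s=status.read_state();print(np.round(s['q'],3),s['tool_pos'],s['wrist_force'],s['width'])
a=shot('side')[0][120:300,110:350,::-1]; b=shot('top')[0][20:240,150:350,::-1]
c=np.zeros((440,800,3),np.uint8); c[:300,:400]=cv2.resize(a,(400,300),interpolation=cv2.INTER_CUBIC); c[:440,400:]=cv2.resize(b,(400,440),interpolation=cv2.INTER_CUBIC); cv2.imwrite('pics/c5.png',c)
E
python3 pots.py top
```

```text
[ 0.072 -0.079  2.1   -0.038  0.955  0.199] [0.52398813 0.05212843 0.17177795] [-6.74433663  0.62598408 -1.30526327] 0.17232904941166233
[0.5206 0.0522 0.1681] [ 0.07 -0.08  2.11 -0.04  0.95  0.2 ]
[262.  84.] 56 mid [ 0.93  -0.032  0.045] med [ 0.926 -0.032  0.044]
[293.  88.] 46 mid [ 0.913 -0.121  0.046] med [ 0.911 -0.122  0.044]
[219. 100.] 141 mid [0.881 0.095 0.044] med [0.886 0.092 0.042]
[253.  98.] 87 mid [ 0.89  -0.007  0.046] med [ 0.886 -0.007  0.043]
[247. 123.] 52 mid [0.813 0.011 0.045] med [0.812 0.01  0.044]
```

View pics/c5.png

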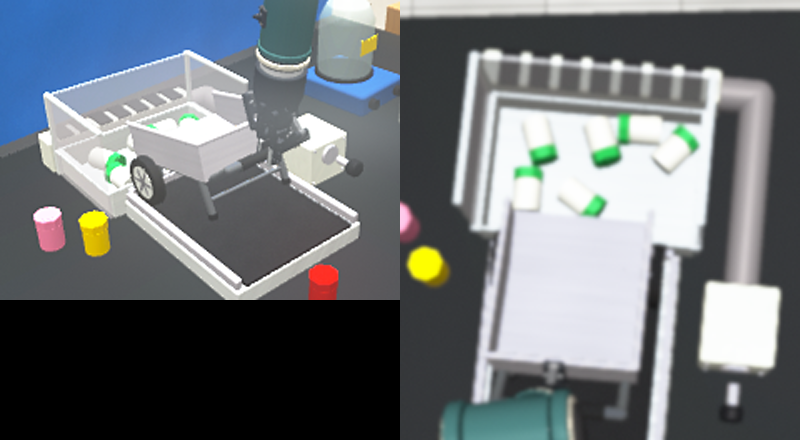

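All six pots lie in the tray, and the pan is empty at about 15° of tilt. I'll finish lowering it.

{"name": "move_arm", "arguments": {
  "deltas": [
    [[-0.003,-0.028,0],[-0.037,0.004,-0.085],1],
    [[-0.006,-0.055,0],[-0.07,0.008,-0.169],1],
    [[-0.009,-0.083,0],[-0.1,0.011,-0.255],1],
    [[-0.012,-0.11,0],[-0.126,0.014,-0.344],1],
    [[-0.015,-0.138,0],[-0.147,0.016,-0.433],1],
    [[-0.018,-0.166,0],[-0.167,0.018,-0.522],1],
    [[-0.018,-0.166,0],[-0.167,0.018,-0.522],1],
    [[-0.018,-0.166,0],[-0.167,0.018,-0.522],1],
    [[-0.018,-0.166,0],[-0.167,0.018,-0.522],1]
  ]
}}

```text
time: 42.85
tool_pos: [0.5108, 0.0536, 0.1228]
tcp_rot: [2.076, 1.862, 0.41]
wrist_force: [-14.9, 0.4, 11.1]
width: 0.172
```

Run:
```python
from h import *
im,d,ci=shot('top');X=cloud(d,ci);v,u=np.mgrid[:420,:560]
e=np.array([.994,-.108]);f=np.array([.108,.994]);B=np.c_[((X[...,:2].reshape(-1,2)-[.7145,.032])@e),((X[...,:2].reshape(-1,2)-[.7145,.032])@f)]
z=X[...,2].ravel();k=(B[:,0]>-.15)&(B[:,0]<-.02)&(abs(B[:,1])<.08)&(z<.16)
A=np.c_[B[k],np.ones(k.sum())];c=np.linalg.lstsq(A,z[k],rcond=None)[0];print('pan floor plane',c.round(4),'resid',np.std(A@c-z[k]))
```

```text
pan floor plane [ 0.0152 -0.0002  0.1197] resid 0.0027832498054312415
```

{"name": "move_arm", "arguments": {
  "deltas": [
    [[0,0,0],[-0.02,0.002,0],1],
    [[0,0,0],[-0.02,0.002,0.01],0.15],
    [[0,0,0],[-0.02,0.002,0.01],0.15],
    [[0,0,0],[-0.02,0.002,0.01],0.15],
    [[0,0,0],[-0.02,0.002,0.01],0.15],
    [[0,0,0],[-0.19,0.02,0.38],0.15],
    [[0,0,0],[-0.36,0.04,0.77],0.15],
    [[0,0,0],[-0.45,0.05,0.97],0.15]
  ]
}}

```text
time: 43.9
tool_pos: [0.4651, 0.0589, 0.221]
tcp_rot: [2.072, 1.861, 0.416]
wrist_force: [-0.3, 0.4, 0.7]
width: 0.425
```

{"name": "move_arm", "arguments": {
  "deltas": [
    [[0.01,0.1,0],[0,-0.3,0.2],-1],
    [[0.02,0.2,0],[0,-0.6,0.3],-1],
    [[0.03,0.276,0],[0,-1,0.3],-1],
    [[0.03,0.276,0],[0,-1,0.3],-1]
  ]
}}

```text
time: 44.4
tool_pos: [0.4664, -0.0439, 0.2481]
tcp_rot: [-2.342, -2.094, 0.002]
wrist_force: [0.1, 0.9, -0.2]
width: 1.002
```

{"name": "move_arm", "arguments": {
  "deltas": [
    [[0,0,-0.11],[0.1,-0.3,0],-1],
    [[0,0,-0.22],[0.2,-0.6,0],-1],
    [[0,0,-0.33],[0.3,-1,0],-1],
    [[0,0,-0.44],[0.3,-1,0],-1],
    [[0,0,-0.55],[0.3,-1,0],-1],
    [[0,0,-0.66],[0.3,-1,0],-1],
    [[0,0,-0.77],[0.3,-1,0],-1],
    [[0,0,-0.88],[0.3,-1,0],-1],
    [[0,0,-1],[0.3,-1,0],-1],
    [[0,0,-1],[0.3,-1,0],-1]
  ]
}}

```text
time: 45.65
tool_pos: [0.4942, -0.1403, 0.248]
tcp_rot: [-3.137, 0.165, -0.0]
wrist_force: [-0.0, 0.3, -0.3]
width: 0.999
```

Run:
```python
from h import *
from scipy.spatial.transform import Rotation as R
s=status.read_state();print(np.round(s['q'],3),s['tool_pos'],s['width']);print(R.from_rotvec(s['tcp_rot']).as_matrix().round(3))
im,d,ci=shot('top','t9.png');X=cloud(d,ci);v,u=np.mgrid[:420,:560]
e=np.array([.994,-.108]);f=np.array([.108,.994]);q=X[...,:2].reshape(-1,2)-[.751,.027];B=np.c_[q@e,q@f];z=X[...,2].ravel()
k=(B[:,0]>-.15)&(B[:,0]<-.06)&(abs(B[:,1])<.07)&(z<.16)
print('floor z',np.median(z[k])); k=(B[:,0]>-.24)&(B[:,0]<-.16)&(abs(B[:,1]+.225)<.03)&(z>.03);print('knob',len(z[k]),B[k].min(0),np.median(B[k],0),np.median(z[k]))
```

```text
[-0.325 -0.054  1.923  0.     1.273  1.35 ] [ 0.49423159 -0.14034882  0.24804486] 0.9985737417397745
[[ 0.995 -0.105  0.   ]
 [-0.105 -0.995  0.   ]
 [ 0.    -0.    -1.   ]]
floor z 0.1182189823854757
knob 730 [-0.23991551 -0.25492198] [-0.22315179 -0.22268237] 0.6313458170099135
```

{"name": "move_arm", "arguments": {
  "deltas": [
    [[0,0,0],[0.21,-0.337,0],-1],
    [[0,0,0],[0.21,-0.337,-0.5],-1],
    [[0,0,0],[0.21,-0.337,-1],-1]
  ],
  "grip_force": 60
}}

```text
time: 46.08
tool_pos: [0.5166, -0.1754, 0.148]
tcp_rot: [3.136, -0.164, 0.005]
wrist_force: [0.2, -0.4, 0.4]
width: 0.999
```

{"name": "move_arm", "arguments": {
  "deltas": [
    [[0,0,0],[0,0,-0.5],-1],
    [[0,0,0],[0,0,-1],-1],
    [[0,0,0],[0,0,-1],-1],
    [[0,0,0],[0,0,-1],1],
    [[0,0,0],[0,0,-1],1],
    [[0,0,0],[0,0,-1],1],
    [[0,0,0],[0,0,-1],1],
    [[0,0,0],[0,0,-1],1],
    [[0,0,0],[0,0,-1],1]
  ]
}}

```text
time: 47.2
tool_pos: [0.5176, -0.1742, 0.0512]
tcp_rot: [-3.135, 0.171, -0.006]
wrist_force: [-1.0, 6.2, 8.9]
width: 0.351
```

{"name": "move_arm", "arguments": {
  "deltas": [
    [[0,0,0],[0.08,-0.009,0],1],
    [[0,0,0],[0.16,-0.017,0],1],
    [[0,0,0],[0.22,-0.024,0],1],
    [[0,0,0],[0.27,-0.029,0],1],
    [[0,0,0],[0.27,-0.029,0],1]
  ]
}}

```text
time: 47.82
tool_pos: [0.5426, -0.1769, 0.0512]
tcp_rot: [-3.135, 0.17, 0.002]
wrist_force: [-7.3, 5.1, 13.8]
width: 0.357
```

Moved 25 mm. One more nudge to confirm the end stop, then release and retreat.

{"name": "move_arm", "arguments": {
  "deltas": [
    [[0,0,0],[0.04,-0.004,0],1],
    [[0,0,0],[0.04,-0.004,0],1]
  ]
}}

```text
time: 48.08
tool_pos: [0.5426, -0.1769, 0.051]
tcp_rot: [-3.134, 0.169, 0.015]
wrist_force: [-18.3, 5.4, 23.3]
width: 0.357
```

{"name": "move_arm", "arguments": {
  "deltas": [
    [[0,0,0],[-0.02,0.002,0],-1],
    [[0,0,0],[-0.02,0.002,0],-1],
    [[0,0,0],[-0.02,0.002,0],-1],
    [[0,0,0],[-0.02,0.002,0],-1],
    [[0,0,0],[-0.02,0.002,0.5],-1],
    [[0,0,0],[-0.02,0.002,1],-1]
  ]
}}

```text
time: 48.82
tool_pos: [0.544, -0.1779, 0.1482]
tcp_rot: [-3.136, 0.169, 0.004]
wrist_force: [0.4, -0.6, 0.1]
width: 0.997
```

{"name": "move_arm", "arguments": {
  "deltas": [
    [[0,0,0],[-0.4,-0.4,0.5],-1],
    [[0,0,0],[-0.8,-0.5,1],-1],
    [[0,0,0],[-0.8,-0.5,1],-1]
  ]
}}

```text
time: 49.2
tool_pos: [0.465, -0.2299, 0.2524]
tcp_rot: [3.134, -0.172, 0.009]
wrist_force: [0.3, 0.1, -0.5]
width: 1.004
```

```bash
python3 - <<'E'
from h import *
s=status.read_state();print(s['tool_pos'],s['time'])
im,d,ci=shot('top','t9.png')
b=shot('side')[0][130:280,130:340,::-1];a=im[20:270,110:350,::-1]
c=np.zeros((400,800,3),np.uint8); c[:,:384]=cv2.resize(a,(384,400),interpolation=cv2.INTER_CUBIC); c[:297,384:]=cv2.resize(b,(416,297),interpolation=cv2.INTER_CUBIC); cv2.imwrite('pics/c6.png',c)
X=cloud(d,ci);e=np.array([.994,-.108]);f=np.array([.108,.994]);q=X[...,:2].reshape(-1,2)-[.751,.027];B=np.c_[q@e,q@f];z=X[...,2].ravel()
k=(B[:,0]>-.26)&(B[:,0]<-.155)&(abs(B[:,1]+.225)<.02)&(z>.045)&(z<.09);print('knob x',np.percentile(B[k],[2,98],axis=0))
k=(B[:,0]>-.18)&(B[:,0]<-.06)&(abs(B[:,1])<.07)&(z<.16)
A=np.c_[B[k],np.ones(k.sum())];print('pan plane',np.linalg.lstsq(A,z[k],rcond=None)[0])
E
python3 pots.py top
```

```text
[ 0.46502775 -0.22992047  0.25237703] 49.2
knob x [[-0.20128824 -0.23998102]
 [-0.15525844 -0.20978113]]
pan plane [ 0.00363799 -0.00123032  0.11859457]
[ 0.4651 -0.2289  0.2499] [-0.51 -0.05  1.91  0.    1.27  1.17]
[262.  84.] 56 mid [ 0.929 -0.032  0.045] med [ 0.926 -0.032  0.045]
[293.  88.] 46 mid [ 0.912 -0.121  0.045] med [ 0.91  -0.122  0.043]
[219. 100.] 141 mid [0.879 0.095 0.044] med [0.886 0.091 0.042]
[253.  98.] 86 mid [ 0.889 -0.006  0.048] med [ 0.886 -0.007  0.044]
[247. 124.] 64 mid [0.812 0.013 0.044] med [0.81  0.011 0.043]
```

View pics/c6.png

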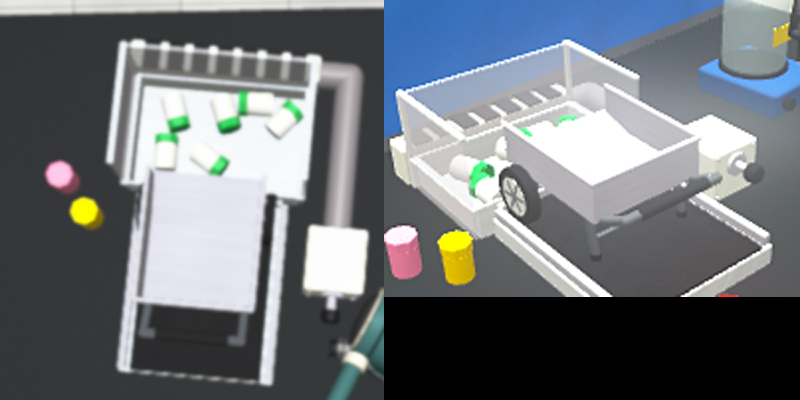

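```bash
python3 -c "
from workcell import order
print(order.finish_job())"
```

```text
the job is handed in; nothing more can be done
None
```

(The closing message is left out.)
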